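# Charge the grinding jar with a scoop of balls

### The arm

A 6-joint arm with a two-finger parallel gripper is mounted at the origin on the work surface. World frame = base frame: x ahead of the robot, y to its left, z up, the work surface at z = 0. Lengths are in mm, angles in rad, forces in N, time in s.
With the tool pointing down it reaches from about 325 to 900 mm from the base axis. Payload 6.1 kg.
Tool frame: the origin (TCP) lies between the finger pads; the fingertips stand 22 mm ahead of it and the grasp point (between the pads) lies 3 mm ahead of it; z points along the fingers, y is the direction in which the jaws open and shut (so a half turn about z gives the same grasp; the last joint's range is limited). The gripper opens to 85 mm and grips with 20 to 120 N. Pads are 22 mm wide; open, the fingers measure 114 mm over their backs; the gripper's body (76 mm by 85 mm) begins 54 mm behind the grasp point. The pads swing forward as they close: fully open they stand 13 mm farther back than shut.
Start: joints at [1.168, 0.22, 1.526, -0, 1.395, -0.126], TCP at [170.798, 601.202, 253.3] pointing down, gripper open.
Joint ranges: [-2.98, 2.98], [-0.91, 2.08], [0.09, 2.57], [-1.24, 4.39], [0.2, 2.65], [-2.68, 2.68]. Speed limits (rad/s): [2.57, 2.57, 3.01, 3.14, 3.14, 3.14].

### API

Orientations are given as a unit quaternion [x, y, z, w].
In Python, from station import bot, viewer gives the robot as it stands.
- The arm moves only by the shell command python3 -m crank 'ROWS'. ROWS is JSON, a list of rows, each a list of 3 entries, a list of its own where there are three numbers: the shift along the tool's x, y, z in cm, then the turn, a rotation vector about the tool's x, y, z in degrees, then the gripper's target within -1 to 1 (fully open at 1, half-way at 0, shut at -1). In form: [[[tx, ty, tz], [wx, wy, wz], grip], ...]. A call has exactly 10 rows; each row is the pose to reach, as a shift and turn from the pose commanded when the call began, along the tool's axes at that moment; what a row does not reach only later rows make up. A row lasts 1/12 s, in which the tool goes at most 41.7 mm and 7.16 degrees, less where a joint would pass 70% of its speed; a pose out of reach is approached as far as the arm can. A call with a gripper value outside its range is refused whole. The fingers move at their own pace and stop on an object; the grip force is fixed at half the most. Time passes only in rows, so rows that repeat a pose let the fingers close, or fill a call up. It gives the time, the measured TCP pose, the force and the opening at its end, in the units of the state.
- bot.get_obs(): the state, without advancing time (a new reading comes with each control period).
- viewer.camera(name): name is "side" or "top" or "wrist"; returns the picture (480x640x3 uint8, red, green, blue); there is no depth.
- viewer.camera_model(name): a dict with "fx", "fy", "cx", "cy" (pixels), "R" (3x3) and "t" (3): a world point X has camera coordinates R X + t; the wrist camera has in their place "hand_eye" (4x4, takes a point from camera to tool coordinates, whose origin is the TCP and whose axes are the flange's). Camera axes: x right, y down, z forward; pixel columns grow to the right and rows downward; lengths in mm; the calibration is good to about 2 mm. A picture is of the moment at which its call begins: read the wrist's pose just before it. camera_model takes no time and is no camera call.
- bot.finish_job(): hands the job in, once; it reports no verdict.
The state is a dict: "t": time; "joint_positions": joint angles; "joint_velocities": joint speeds; "joint_torque": joint torques, N m; "position": TCP position; "ee_rot": TCP orientation; "wrist_force": force on the tool from outside, world axes, zero at the start; "ft_torque": the same for the moment, N m; "opening": finger opening in mm.
Only numpy, scipy, OpenCV 4.12 (cv2) and the standard library are available. Lean on these libraries where they do the work, as an engineer would, in place of code of your own. Each camera call takes 0.05 s, during which the arm holds its last target.

### The job

Charge the grinding jar: take the scoop out of its holder, park it in the ball tub with its nose down inside and its handle lying in the notch of the rim, let go and take a fresh working grip on it, then scoop up balls and tip at least three of them into the jar. Afterwards park the scoop in the tub again in the same way and leave it there. Keep the robot itself off the balls, spill none (every ball ends in the jar or the tub), and do not disturb the lid, the tube rack or the well plate.

Things in the scene. Friction and masses are not known exactly. Their poses are not given: they have to be found in the camera images.
- scoop_handle (a point): Scoop handle's middle. Blue flat-sided bar 115 mm long, 18 mm wide (along y), 12 mm thick; 57.5 mm of it either side of this point. Axes: z along the handle from bowl to free end; y across the scoop; x square to both: level and pointing the way the nose points when the handle is upright. Starts upright in the holder, all of the handle above the pocket. Scoop 185 mm over all, 130 g, loose.
- scoop_lip (a point): Middle of the front edge (lip) of the steel bowl, 1 mm above its underside. Axes as for scoop_handle. With the handle upright the bowl floor slopes nose-down 65 degrees; with the bowl level the handle rises backwards at 25 degrees. The handle's root is in the middle of the bowl's back wall, 82 mm behind the lip along the floor and 16 mm above the underside.
- scoop_bowl (a point): Middle of the bowl's inner floor. Bowl: open-topped and flat-floored, 82 mm long, 74 mm wide outside (69 inside), 30 mm deep; sheet 2 to 2.5 mm thick; its sides are cut away towards the lip, so the last 8 mm is bare floor. Axes as for scoop_handle.
- holder: Scoop holder, fixed: teal pocket 86 mm wide on a grey base 110 x 95 x 8 mm. Origin: centre of the underside; x is level, the way the stored scoop's nose points. The pocket leans 25 degrees (top towards -x) so the handle stands upright. Sides 75 mm, back 85 mm, front lip 50 mm above the bench. Lift the scoop straight up; it is clear of all walls once raised 80 mm.
- tub: Ball tub, fixed, blue, open: 216 mm long (x from -94 to +122 mm), 92 mm wide, 50 mm high, side and -x end walls 4 mm; 84 mm wide inside. Origin on the bench, on its mid line. Flat floor from x = -90 to +75 mm, sloping down 4 degrees towards +x; the balls gather at its low end. From there the far end rises as a 45 degree slope to the rim at x = +120 mm.
- tub_floor (a point): Low end of the tub's floor, on its mid line, at the foot of the far slope: 75 mm to +x of the tub's origin and 5 mm above the bench. Axes as for tub. The floor is 16.5 mm above the bench at the -x end wall.
- tub_notch (a point): Middle of the bottom of the handle notch in the tub's -x end wall: 28 mm wide, cut down to 38 mm above the bench, 92 mm from the tub's origin. Axes as for tub. Parked, the scoop's lip is on the floor (about 5 mm to +x of the tub's origin; it may slide on to the balls), the bowl about 6 degrees nose-down, the handle in the notch rising about 31 degrees towards -x.
- jar_rim (a point): Centre of the mouth of the grinding jar, 70 mm above the bench. Steel jar, fixed: outside diameter 108 mm, inside 96 mm, inner floor 64 mm below the rim, in a grey square plate 126 mm wide and 6 mm thick.
- jar_inside (a point): Middle of the space inside the jar, 32 mm below the centre of its mouth.
- jar_lid: Bystander: loose steel jar lid with a knob, on the bench, 114 mm across, 30 mm high; origin at the centre of its underside.
- tube_rack: Bystander: bright green tube rack with capped tubes, 90 mm (x) by 150 mm (y), 40 mm high (68 mm with tubes); origin at the centre of its underside.
- well_plate: Bystander: six-well plate with a clear lid, 127 mm (x) by 85 mm (y), 20 mm high; origin at the centre of its underside.
- ball0_center (a point): Centre of a white ceramic grinding ball, 20 mm in diameter, 16 g, loose in the tub; it rolls.
- ball1_center (a point): Centre of another of the same balls.
- ball2_center (a point): Centre of another of the same balls.
- ball3_center (a point): Centre of another of the same balls.
- ball4_center (a point): Centre of another of the same balls.
Not all that is in view belongs to the job. Leave any orange, pink or red look-alike of the part that bears scoop_handle alone.

How it is judged:
By the outcome, as a careful person would: the job done as asked, in the order asked, and still so for the second after the job is handed in, with the robot touching nothing.
It also fails if it takes over 61 s, if anything falls off the work surface, if the arm or the gripper's body presses on something with over 40 N, if the wrist force passes 120 N, or if a joint passes its speed limit or range.

## Working session

There is one attempt and no reset: what is moved stays moved. The work goes in short steps, Python scripts to look and compute and a shell command to move; the robot and the scene stay as the last step left them, time stands still between calls to the robot, and variables do not carry over. Pictures are saved under pics/ and viewed, and the job is handed in when it is done.

```bash
ls -la; mkdir -p pics
python3 - <<'E'
from station import bot, viewer
import cv2
o=bot.get_obs(); print(o)
for n in ("side","top","wrist"):
    im=viewer.camera(n); cv2.imwrite(f"pics/{n}0.png",im[:,:,::-1]); print(n,viewer.camera_model(n))
E
```

```text
total 12
drwxr-xr-x  3 agent agent 4096 Dec  6 14:05 .
drwxr-xr-x 23 root  root  4096 Dec  6 14:05 ..
drwxr-xr-x  2 agent agent 4096 Dec  6 14:05 pics
{'t': 0.0, 'joint_positions': array([ 1.16790242e+00,  2.21240431e-01,  1.52763815e+00, -1.50609404e-05,
        1.39471400e+00, -1.26101264e-01]), 'joint_velocities': array([-0.00147823, -0.00095532,  0.000633  , -0.00052569, -0.00013129,
        0.00040066]), 'joint_torque': array([ 6.09033887e-04, -4.96901858e+01, -3.89393234e+01, -1.13820229e-04,
        1.07589533e-02,  1.42471907e-05]), 'position': array([170.57449267, 600.6700078 , 252.1760392 ]), 'ee_rot': array([ 1.37953565e-01,  9.90438193e-01, -9.67129173e-04, -2.54260591e-04]), 'wrist_force': array([-0.25039215, -0.96781053, -0.16828253]), 'ft_torque': array([-0.02916616, -0.02173409,  0.06192295]), 'opening': 85.4958713355636}
side {'fx': 434.3436873348932, 'fy': 434.3436873348932, 'cx': 320.72348201087965, 'cy': 236.6827870477709, 'R': array([[ 0.95083644, -0.30945112,  0.01224997],
       [-0.238785  , -0.75774426, -0.60729347],
       [ 0.19720999,  0.57451165, -0.79438315]]), 't': array([-466.23277115,  258.78567933,  941.12550368])}
top {'fx': 456.9906521263174, 'fy': 456.9906521263174, 'cx': 317.81144556225433, 'cy': 244.81577352900567, 'R': array([[-0.00467097, -0.99968332, -0.02472719],
       [-0.98605026,  0.00871871, -0.16621931],
       [ 0.16638227,  0.02360585, -0.98577873]]), 't': array([ 116.76916052,  544.09850799, 1047.00491437])}
wrist {'fx': 375.1186220317387, 'fy': 375.1186220317387, 'cx': 314.99057302053654, 'cy': 235.09624248509593, 'hand_eye': array([[-3.08192505e-04, -9.60858898e-01, -2.77038054e-01,
         6.99698567e+01],
       [ 9.99998973e-01,  9.16960884e-05, -1.43048648e-03,
        -8.33105052e-01],
       [ 1.39989897e-03, -2.77038210e-01,  9.60857883e-01,
        -1.20322600e+02],
       [ 0.00000000e+00,  0.00000000e+00,  0.00000000e+00,
         1.00000000e+00]])}
```

View pics/side0.png

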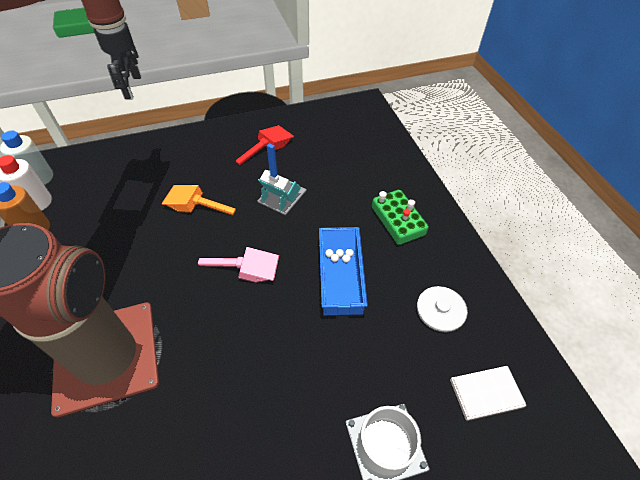

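View pics/top0.png

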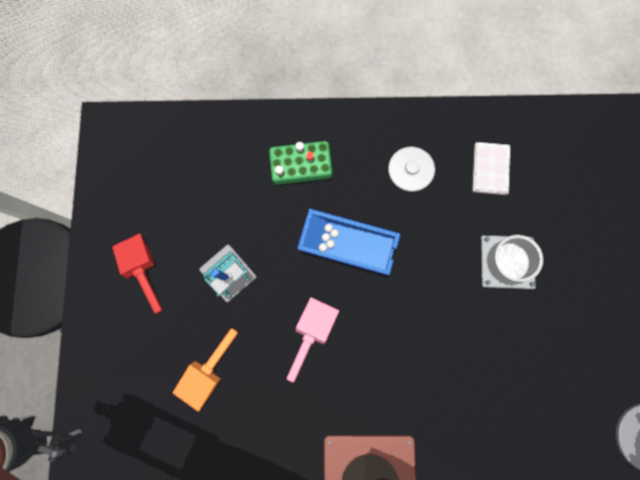

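View pics/wrist0.png

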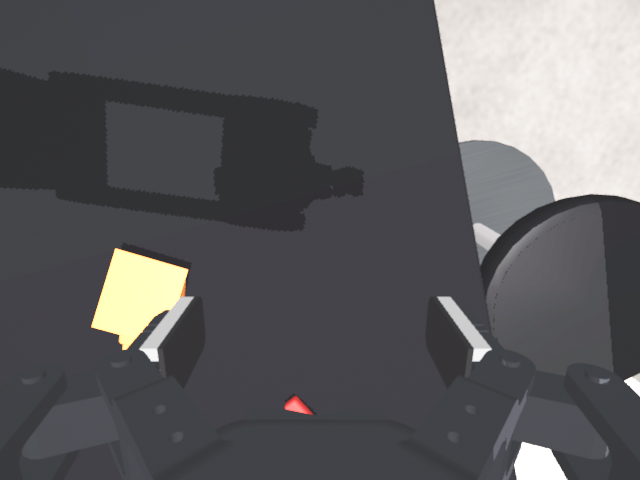

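The side view shows the blue upright handle at about (271,160), in the teal holder. The red (265,145), orange (200,200) and pink (240,263) scoops are look-alikes, so only the blue one fits. In the top view it sits at about (222,273), and the tub runs from the balls at (327,237) to the notch end at (397,255). I'll confirm with enlarged crops.

```bash
cat > h.py <<'E'
import numpy as np, cv2
from scipy.spatial.transform import Rotation as Rn
from station import bot, viewer
def cam(n,pose=None):
    m=viewer.camera_model(n)
    K=np.array([[m['fx'],0,m['cx']],[0,m['fy'],m['cy']],[0,0,1]])
    if n=='wrist':
        p,q=pose; T=np.eye(4);T[:3,:3]=Rn.from_quat(q).as_matrix();T[:3,3]=p
        C=T@m['hand_eye']; R=C[:3,:3].T; t=-R@C[:3,3]
    else: R=np.array(m['R']);t=np.array(m['t'])
    return K,R,t
def ray(c,uv):
    K,R,t=c; d=R.T@np.linalg.inv(K)@np.array([uv[0],uv[1],1.]); return -R.T@t,d/np.linalg.norm(d)
def onz(c,uv,z):
    o,d=ray(c,uv); return o+d*(z-o[2])/d[2]
def tri(c1,a,c2,b):
    o1,d1=ray(c1,a);o2,d2=ray(c2,b)
    A=np.stack([d1,-d2],1);s=np.linalg.lstsq(A,o2-o1,rcond=None)[0]
    p,q=o1+s[0]*d1,o2+s[1]*d2; return (p+q)/2,np.linalg.norm(p-q)
def proj(c,X):
    K,R,t=c; v=K@(R@np.asarray(X,float)+t); return v[:2]/v[2]
E
python3 - <<'E'
import cv2,numpy as np
t=cv2.imread('pics/top0.png');s=cv2.imread('pics/side0.png')
a=cv2.resize(t[235:310,190:265],(400,400),interpolation=cv2.INTER_NEAREST)
b=cv2.resize(s[135:220,240:325],(400,400),interpolation=cv2.INTER_NEAREST)
cv2.imwrite('pics/crop_h.png',np.hstack([a,b]))
a=cv2.resize(t[200:280,290:410],(600,400),interpolation=cv2.INTER_NEAREST)
cv2.imwrite('pics/crop_t.png',a)
a=cv2.resize(s[220:320,310:375],(390,600),interpolation=cv2.INTER_NEAREST)
b=cv2.resize(t[225:300,470:550],(400,375),interpolation=cv2.INTER_NEAREST)
b=cv2.copyMakeBorder(b,0,225,0,0,cv2.BORDER_CONSTANT)
cv2.imwrite('pics/crop_ts.png',np.hstack([a,b]))
E
```

```text
(no output)
```

View pics/crop_h.png

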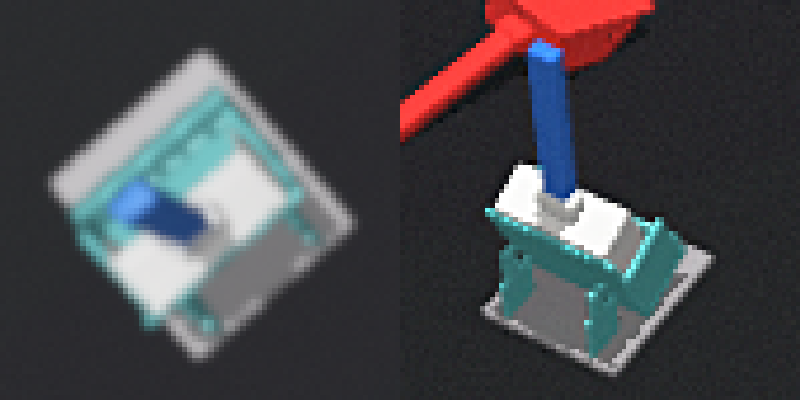

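View pics/crop_t.png

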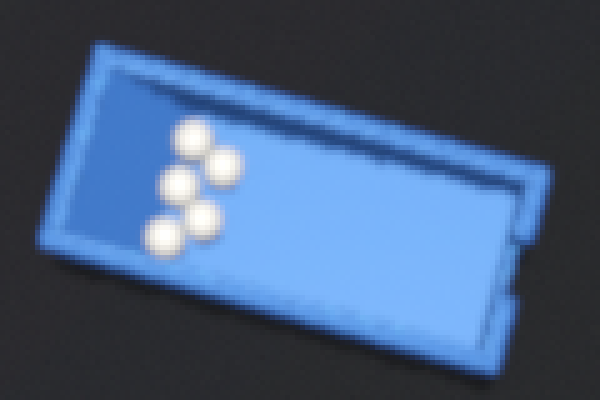

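View pics/crop_ts.png

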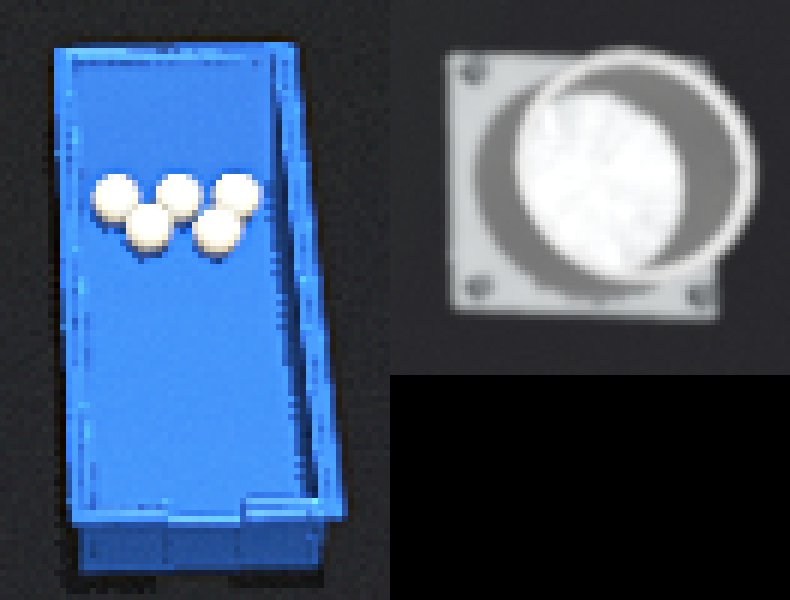

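Run:
```python
from h import *
np.set_printoptions(precision=1,suppress=True)
T=cam('top');S=cam('side')
t=cv2.imread('pics/top0.png');s=cv2.imread('pics/side0.png')
print('topcam',-T[1].T@T[2],'sidecam',-S[1].T@S[2])
# handle: light top cap
tc=lambda x,y:(190+x/5.333-.5+.5/5.333*0,235+y/5.333-.5); sc=lambda x,y:(240+x*85/400-.5,135+y*85/400-.5)
print('handle top', tri(T,tc(133,200),S,sc(545-400+0,50)))
print('root', tri(T,tc(208,222),S,sc(558-400,200)))
for z in (195,200,205,210): print(z,onz(T,tc(133,200),z),onz(S,sc(145,50),z))
# holder base corners z=8
B=[onz(T,tc(*p),8) for p in [(203,48),(352,220),(200,360),(48,185)]]
print('base',np.array(B),'mean',np.mean(B,0))
# blue mask tub
h=cv2.cvtColor(t,cv2.COLOR_BGR2HSV);m=cv2.inRange(h,(100,100,60),(125,255,255))
n,l,st,c=cv2.connectedComponentsWithStats(m);print(st[1:][st[1:,4]>30])
k=1+np.argmax(st[1:,4]);cn=max(cv2.findContours((l==k).astype(np.uint8),0,2)[0],key=cv2.contourArea)
q=cv2.approxPolyDP(cn,4,True)[:,0];print(q.tolist())
R=cv2.minAreaRect(cn);print(R)
q2=[(100*.2+290-.4,200+43*.2-.4),(551*.2+290,200+165*.2),(498*.2+290,200+377*.2),(40*.2+290,200+246*.2)]
print('tub rim',np.array([onz(T,p,50) for p in q2]))
qs=[(310+57/6,220+44/6),(310+298/6,220+44/6),(310+345/6,220+518/6),(310+69/6,220+523/6)]
print('tub rim side',np.array([onz(S,p,50) for p in qs]))
# balls
for z,p in [(16,(193,139)),(16,(222,166)),(16,(179,186)),(16,(203,219)),(16,(165,237))]:
    print('ball',onz(T,(290+p[0]/5-.4,200+p[1]/5-.4),z))
# jar rim: white ring ellipse
cr=(470+(515+757)/2/5-78-.4, 225+(45+283)/2/5) 
print('jar',onz(T,(470+((515+757)/2-390)/5-.4,225+(45+283)/2/5-.4),70))
```

```text
topcam [ 362.9   87.3 1125.4] sidecam [ 319.5 -488.9  910.5]
handle top (array([463.4, 318.6, 210.4]), np.float64(0.05283555543147913))
root (array([462.9, 312.2, 109.7]), np.float64(4.088455105356588))
195 [465.1 322.5 195. ] [466.5 336.3 195. ]
200 [464.5 321.2 200. ] [465.5 330.5 200. ]
205 [464.  319.9 205. ] [464.4 324.8 205. ]
210 [463.4 318.7 210. ] [463.4 319.  210. ]
base [[556.8 339.2   8. ]
 [475.6 267.8   8. ]
 [411.8 336.4   8. ]
 [492.9 409.6   8. ]] mean [484.3 338.2   8. ]
[[ 297  208  104   68 4022]
 [ 210  268   18   12  121]]
[[308, 208], [298, 250], [390, 274], [399, 232]]
((348.6472473144531, 241.4390869140625), (97.89270782470703, 45.27153778076172), 15.395548820495605)
tub rim [[634.4 132.5  50. ]
 [571.2 -83.8  50. ]
 [469.9 -55.5  50. ]
 [534.2 160.4  50. ]]
tub rim side [[539.4 162.8  50. ]
 [636.7 132.1  50. ]
 [572.  -83.3  50. ]
 [473.9 -54.3  50. ]]
ball [593.6  87.9  16. ]
ball [579.9  73.7  16. ]
ball [570.  95.  16.]
ball [553.4  83.3  16. ]
ball [544.6 102.1  16. ]
jar [ 507.5 -351.1   70. ]
```

The crops show the blue handle standing alone in the teal pocket, with white steel to either side of its root. From geometry:
- **Nose direction:** yaw of about 41.5°, away from the robot.
- **Handle top:** about (463, 317, 210).
- **Tub:** origin about (550, 25), yaw 73.4°.
- **Jar mouth:** about (507, -351).

Next I'll move over the handle.

```bash
python3 -m crank '[[[-36,-19.4,-5],[0,0,122.5],1],[[-36,-19.4,-5],[0,0,122.5],1],[[-36,-19.4,-5],[0,0,122.5],1],[[-36,-19.4,-5],[0,0,122.5],1],[[-36,-19.4,-5],[0,0,122.5],1],[[-36,-19.4,-5],[0,0,122.5],1],[[-36,-19.4,-5],[0,0,122.5],1],[[-36,-19.4,-5],[0,0,122.5],1],[[-36,-19.4,-5],[0,0,122.5],1],[[-36,-19.4,-5],[0,0,122.5],1]]'
python3 - <<'E'
from h import *
o=bot.get_obs();print(o['joint_positions'],o['position'],Rn.from_quat(o['ee_rot']).as_matrix().round(3))
E
```

```text
t: 0.98
position: [465.5, 314.1, 303.5]
ee_rot: [0.694, 0.72, -0.0, 0.0]
wrist_force: [0.7, 0.7, -0.1]
opening: 85.6
[ 4.53366902e-01  3.95385015e-02  1.63154552e+00 -3.35699021e-04
  1.47040968e+00  4.16207198e-01] [465.45292198 314.09214121 303.50607946] [[-0.037  0.999  0.   ]
 [ 0.999  0.037 -0.   ]
 [-0.     0.    -1.   ]]
```

```bash
python3 -m crank '[[[0,0,0],[0,0,50.6],1],[[0,0,0],[0,0,50.6],1],[[0,0,0],[0,0,50.6],1],[[0,0,0],[0,0,50.6],1],[[0,0,0],[0,0,50.6],1],[[0,0,0],[0,0,50.6],1],[[0,0,0],[0,0,50.6],1],[[0,0,0],[0,0,50.6],1],[[0,0,0],[0,0,50.6],1],[[0,0,0],[0,0,50.6],1]]'
python3 - <<'E'
from h import *
o=bot.get_obs();print(o['joint_positions'],o['position'],Rn.from_quat(o['ee_rot']).as_matrix().round(3))
for n in('wrist','top','side'): cv2.imwrite(f'pics/{n}1.png',viewer.camera(n)[:,:,::-1])
a=cv2.imread('pics/top1.png');b=cv2.imread('pics/side1.png')
cv2.imwrite('pics/c1.png',np.hstack([cv2.resize(a[200:320,150:270],(400,400)),cv2.resize(b[90:230,210:350],(400,400))]))
E
```

```text
t: 1.82
position: [464.0, 316.2, 303.1]
ee_rot: [0.933, 0.359, -0.0, 0.0]
wrist_force: [-0.4, 0.7, 0.0]
opening: 85.1
[ 4.57705781e-01  3.99166767e-02  1.63189099e+00 -8.03238877e-06
  1.47012691e+00  1.29330275e+00] [463.98740413 316.17363623 303.10937466] [[ 0.742  0.671 -0.   ]
 [ 0.671 -0.742 -0.   ]
 [-0.    -0.    -1.   ]]
```

View pics/wrist1.png

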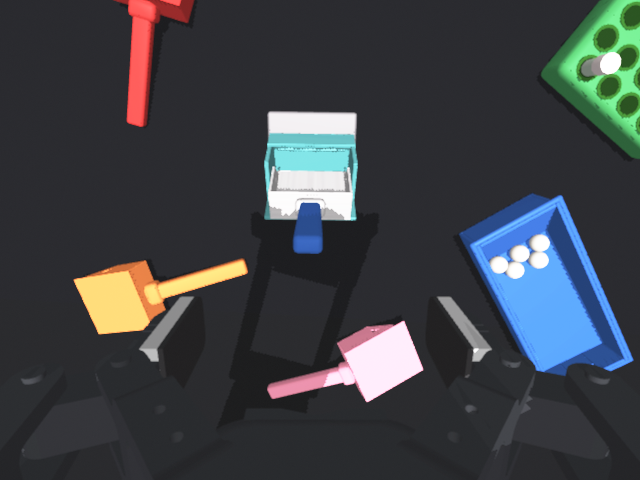

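View pics/c1.png

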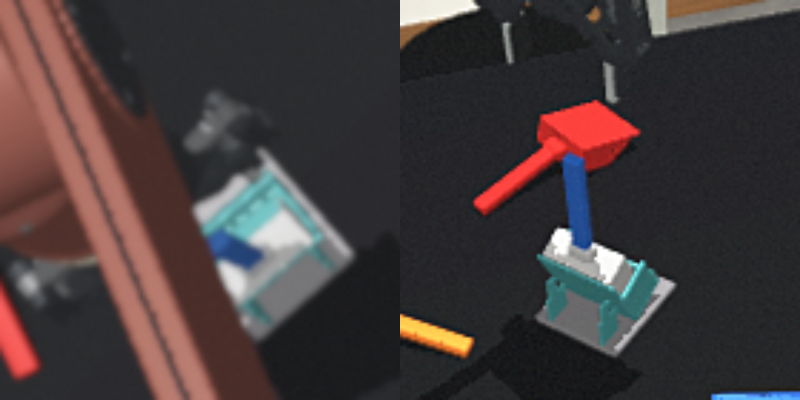

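The wrist view shows the holder squared up, with the bowl opening toward image-up, so the nose direction is confirmed. The handle cap is at about (307,243). The orange, pink and red copies are all clear of it.

Run:
```python
from h import *
np.set_printoptions(precision=1,suppress=True)
o=bot.get_obs();W=cam('wrist',(o['position'],o['ee_rot']))
im=cv2.imread('pics/wrist1.png');h=cv2.cvtColor(im,cv2.COLOR_BGR2HSV)
m=cv2.inRange(h,(105,120,40),(125,255,255));m[:,:280]=0;m[:,340:]=0
ys,xs=np.nonzero(m);print(xs.min(),xs.max(),ys.min(),ys.max())
cap=m*0;hh=h[:,:,2]
for y in range(200,256,4): 
    r=np.nonzero(m[y])[0]; print(y,(r.min(),r.max()) if len(r) else None,hh[y,307])
for uv in ((307.5,252),(307.5,243),(307.5,234)): print(onz(W,uv,210))
# base edges top in wrist
for uv in((268,112),(355,112)): print('base',onz(W,uv,8))
T0=cam('top');S=cam('side')
print(tri(W,(307.5,243),S,(240+145*85/400-.5,135+50*85/400-.5)))
R=Rn.from_quat(o['ee_rot']).as_matrix()
# tub corners from wrist at z=50
q=[(559,197),(462,235),(632,357)]
P=np.array([onz(W,p,50) for p in q]);print('tub',P)
for p in [(540,243),(520,254),(499,265),(539,260),(515,270)]: print('ball',onz(W,p,16))
```

```text
292 322 203 253
200 None 243
204 (np.int64(301), np.int64(318)) 155
208 (np.int64(300), np.int64(319)) 155
212 (np.int64(299), np.int64(319)) 157
216 (np.int64(298), np.int64(320)) 147
220 (np.int64(296), np.int64(321)) 142
224 (np.int64(295), np.int64(321)) 142
228 (np.int64(295), np.int64(322)) 142
232 (np.int64(294), np.int64(322)) 142
236 (np.int64(293), np.int64(322)) 174
240 (np.int64(292), np.int64(322)) 194
244 (np.int64(292), np.int64(322)) 193
248 (np.int64(293), np.int64(322)) 188
252 (np.int64(295), np.int64(320)) 152
[459.7 317.2 210. ]
[463.9 320.9 210. ]
[468.1 324.6 210. ]
base [494.1 408.7   8. ]
base [555.4 340.6   8. ]
(array([463.6, 320.6, 208.6]), np.float64(0.12951422960136677))
tub [[630.2 133.8  50. ]
 [538.1 176.5  50. ]
 [570.9 -77.5  50. ]]
ball [593.1  86.5  16. ]
ball [569.4  93.   16. ]
ball [544.5 100.6  16. ]
ball [579.4  71.   16. ]
ball [552.9  81.9  16. ]
```

```bash
python3 -m crank '[[[0.2,-0.3,1.5],[0,0,0],1],[[0.2,-0.3,4.5],[0,0,0],1],[[0.2,-0.3,8],[0,0,0],1],[[0.2,-0.3,10.8],[0,0,0],1],[[0.2,-0.3,11.8],[0,0,0],1],[[0.2,-0.3,11.8],[0,0,0],0],[[0.2,-0.3,11.8],[0,0,0],-1],[[0.2,-0.3,11.8],[0,0,0],-1],[[0.2,-0.3,11.8],[0,0,0],-1],[[0.2,-0.3,11.8],[0,0,0],-1]]'
python3 - <<'E'
from h import *
o=bot.get_obs();print(o['opening'],o['position'],o['wrist_force'])
cv2.imwrite('pics/wrist2.png',viewer.camera('wrist')[:,:,::-1])
E
```

```text
t: 2.8
position: [464.7, 320.4, 187.4]
ee_rot: [0.934, 0.358, 0.002, -0.0]
wrist_force: [-0.5, 0.4, -0.2]
opening: 25.6
25.642610246034703 [464.67582502 320.35007738 187.44763024] [-0.47512064  0.43112862 -0.23767062]
```

View pics/wrist2.png

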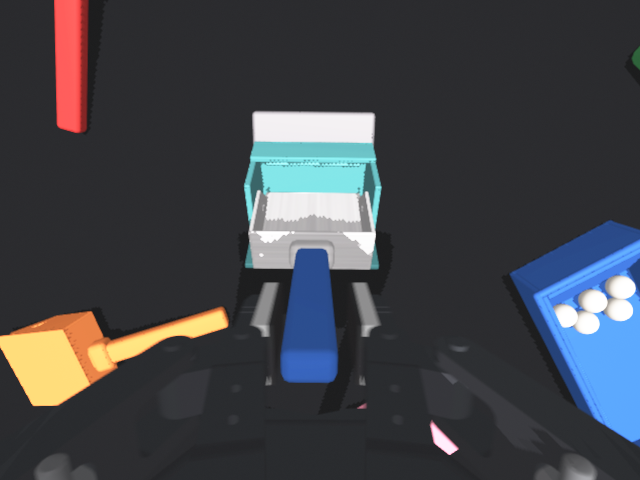

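The handle at (310,320) sits between the closing pads, and the fingers are still moving. I'll finish closing, then lift.

```bash
python3 -m crank '[[[0,0,0],[0,0,0],-1],[[0,0,0],[0,0,0],-1],[[0,0,0],[0,0,0],-1],[[0,0,-1],[0,0,0],-1],[[0,0,-3],[0,0,0],-1],[[0,0,-5],[0,0,0],-1],[[0,0,-7],[0,0,0],-1],[[0,0,-9],[0,0,0],-1],[[0,0,-10.5],[0,0,0],-1],[[0,0,-10.5],[0,0,0],-1]]'
python3 - <<'E'
from h import *
o=bot.get_obs();print(o['opening'],o['position'],o['wrist_force'],o['ft_torque'])
cv2.imwrite('pics/wrist3.png',viewer.camera('wrist')[:,:,::-1])
E
```

```text
t: 3.68
position: [465.0, 320.3, 294.7]
ee_rot: [0.934, 0.358, 0.003, -0.0]
wrist_force: [1.6, 1.1, -0.5]
opening: 17.3
17.345923741152465 [464.99349156 320.33723612 294.74016108] [ 1.55858229  1.10554295 -0.45424138] [-0.00204796 -0.02523106 -0.02662899]
```

View pics/wrist3.png

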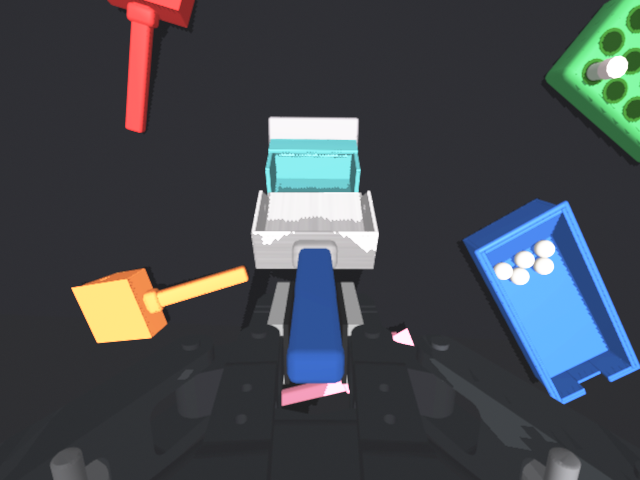

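The scoop came out cleanly: the bowl is in view at (315,230), hanging in the grip, and the pocket is empty. The tub is fully in view with its notch at about (583,383). I'll refine the tub pose and work out the park move.

Run:
```python
from h import *
im=cv2.imread('pics/wrist3.png')
cv2.imwrite('pics/c3.png',cv2.resize(im[190:420,450:640],None,fx=2.6,fy=2.6,interpolation=cv2.INTER_CUBIC))
```

```text
(no output)
```

View pics/c3.png

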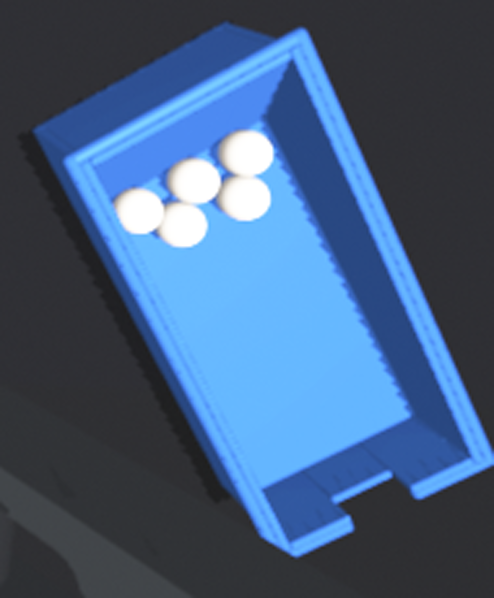

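Run:
```python
from h import *
np.set_printoptions(precision=2,suppress=True)
o=bot.get_obs();W=cam('wrist',(o['position'],o['ee_rot']))
g=lambda x,y:(450+x/2.6,190+y/2.6)
P={k:onz(W,g(*p),z) for k,p,z in [('A',(66,160),50),('D',(306,29),50),('C',(494,463),50),('B',(295,556),50),('n1',(333,500),38),('n2',(392,472),38),('r1',(353,522),50),('r2',(413,495),50)]}
for k in P:print(k,P[k])
A,B,C,D=[P[k][:2] for k in 'ABCD']
for a,b in((A,B),(D,C)): v=a-b;print('len',np.linalg.norm(v),np.degrees(np.arctan2(v[1],v[0])))
print(np.linalg.norm(A-D),np.linalg.norm(B-C), 'ctr',(A+B+C+D)/4)
u=np.array([np.cos(np.radians(73.4)),np.sin(np.radians(73.4))])
print('origin from notch',(P['n1']+P['n2'])[:2]/2+92*u,(P['r1']+P['r2'])[:2]/2+94*u,'from ctr',(A+B+C+D)/4-14*u)
```

```text
A [535.75 162.54  50.  ]
D [631.01 134.41  50.  ]
C [567.46 -79.29  50.  ]
B [480.25 -53.8   50.  ]
n1 [509.28 -56.18  38.  ]
n2 [535.93 -63.93  38.  ]
r1 [508.42 -58.46  50.  ]
r2 [534.4  -66.62  50.  ]
len 223.3484771694368 75.61139521646228
len 222.95136523866 73.43942452469979
99.32552822476632 90.8616609308532 ctr [553.61  40.97]
origin from notch [548.89  28.11] [548.26  27.54] from ctr [549.61  27.55]
```

```bash
cat >> h.py <<'E'
TO=np.array([549.5,26.7,0.]);TY=73.5
u=lambda y:np.array([np.cos(np.radians(y)),np.sin(np.radians(y)),0])
Z=np.array([0,0,1.])
def tub(x,z,y=0): return TO+x*u(TY)+y*u(TY+90)+z*Z
# tool frame with toolx in vertical plane of yaw, tool z pointing 'tilt' deg from straight down toward +nose ; tool y = -scoop y
def toolR(yaw,tilt):
    n=u(yaw);a=np.radians(tilt);z=np.sin(a)*n-np.cos(a)*Z; x=np.cos(a)*n+np.sin(a)*Z
    return np.stack([x,np.cross(z,x),z],1)
def rel(p,R):
    o=bot.get_obs();R0=Rn.from_quat(o['ee_rot']).as_matrix()
    print('shift cm',(R0.T@(p-o['position'])/10).round(2),'rot',np.degrees(Rn.from_matrix(R0.T@R).as_rotvec()).round(1))
E
python3 - <<'E'
from h import *
p=tub(-154,83);print(p)
rel(p+[0,0,100],toolR(TY,59))
print(bot.get_obs()['joint_positions'])
E
```

```text
[ 505.76163692 -120.95823917   83.        ]
shift cm [-26.42  35.56  10.9 ] rot [ 16.4  57.3 -28.6]
[ 4.63775581e-01  4.84289776e-02  1.64294488e+00 -3.39673684e-04
  1.44659718e+00  1.30290947e+00]
```

```bash
python3 -m crank '[[[-2.6,3.5,0],[1.6,5.7,-2.9],-1],[[-5.3,7.1,0.5],[3.3,11.5,-5.7],-1],[[-7.9,10.7,1.5],[4.9,17.2,-8.6],-1],[[-10.5,14.2,2.5],[6.5,23,-11.4],-1],[[-13.2,17.8,4],[8.2,28.6,-14.3],-1],[[-15.8,21.3,5.5],[9.8,34.4,-17.2],-1],[[-18.5,24.9,7],[11.5,40,-20],-1],[[-21.1,28.4,8.5],[13.1,45.8,-22.9],-1],[[-23.8,32,10],[14.8,51.5,-25.7],-1],[[-26.4,35.6,10.9],[16.4,57.3,-28.6],-1]]'
python3 - <<'E'
from h import *
rel(tub(-154,183),toolR(TY,59))
print(bot.get_obs()['joint_positions'],bot.get_obs()['opening'])
E
```

```text
t: 4.57
position: [492.8, -1.3, 215.1]
ee_rot: [0.753, 0.506, 0.335, -0.255]
wrist_force: [1.1, 0.4, -0.6]
opening: 17.4
shift cm [-9.18  5.63 -6.25] rot [ 2.1  9.2 -4.7]
[-0.66543464  0.02422105  2.04086076  0.80775484  1.48661041 -0.52639854] 17.35090793436315
```

```bash
python3 -m crank '[[[-3.1,1.9,-2.1],[0.7,3,-1.6],-1],[[-6.1,3.8,-4.2],[1.4,6,-3.2],-1],[[-9.2,5.6,-6.2],[2.1,9.2,-4.7],-1],[[-9.2,5.6,-6.2],[2.1,9.2,-4.7],-1],[[-9.2,5.6,-6.2],[2.1,9.2,-4.7],-1],[[-9.2,5.6,-6.2],[2.1,9.2,-4.7],-1],[[-9.2,5.6,-6.2],[2.1,9.2,-4.7],-1],[[-9.2,5.6,-6.2],[2.1,9.2,-4.7],-1],[[-9.2,5.6,-6.2],[2.1,9.2,-4.7],-1],[[-9.2,5.6,-6.2],[2.1,9.2,-4.7],-1]]'
python3 - <<'E'
from h import *
rel(tub(-154,183),toolR(TY,59))
print(bot.get_obs()['joint_positions'],bot.get_obs()['opening'])
for n in('wrist','top','side'): cv2.imwrite(f'pics/{n}4.png',viewer.camera(n)[:,:,::-1])
a=cv2.imread('pics/top4.png');b=cv2.imread('pics/side4.png')
cv2.imwrite('pics/c4.png',np.hstack([cv2.resize(a[180:320,280:440],(400,350)),cv2.resize(b[180:355,290:440],(400,467))[:350]]))
E
```

```text
t: 5.4
position: [506.3, -119.0, 184.7]
ee_rot: [0.699, 0.521, 0.392, -0.293]
wrist_force: [0.0, 1.3, -1.5]
opening: 17.2
shift cm [-0.25  0.   -0.09] rot [-0.   0.4 -0. ]
[-0.85367097  0.35056936  1.81600553  0.80887694  1.65801693 -0.79275565] 17.183574102864146
```

View pics/wrist4.png

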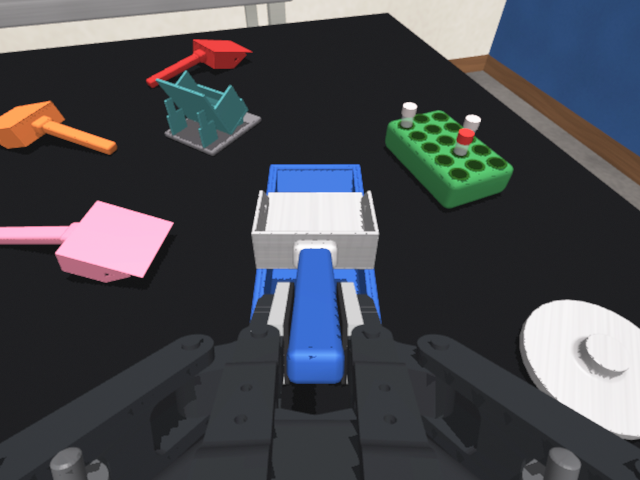

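View pics/c4.png

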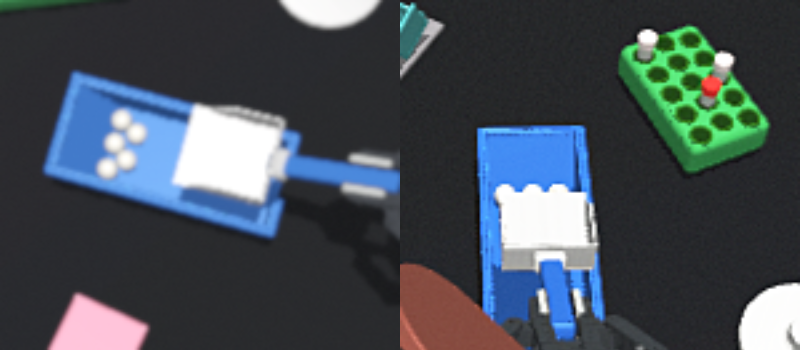

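The scoop is level over the tub and aligned with it. In the top crop the lip is at (185,145) and the balls are ahead of it. I'll check the bowl's lip and sides in the tub frame before lowering.

Run:
```python
from h import *
np.set_printoptions(precision=1,suppress=True)
T=cam('top');S=cam('side')
for a,b in [((357.2,221.2),(362.4,252.4)),((350,254),(328.6,255))]:
    P,e=tri(T,a,S,b); d=P-TO; print(P,e,'tub x,y',d@u(TY),d@u(TY+90))
o=bot.get_obs();R=Rn.from_quat(o['ee_rot']).as_matrix()
l=o['position']+R@[20,0,173.7];d=l-TO;print('pred lip',l,d@u(TY),d@u(TY+90))
```

```text
[591.8  21.1 107.1] 6.67836821403333 tub x,y 6.690495608759551 -42.1446683255021
[516.8  38.8 105.2] 6.799821153032007 tub x,y 2.275013433263206 34.74709356746437
pred lip [551.3  32.9 110.8] 6.412001391074554 0.058672545652579476
```

```bash
python3 -m crank '[[[-1.5,0,1],[0,0.2,0],-1],[[-3,0,2],[0,0.4,0],-1],[[-4.5,0,3],[0,0.4,0],-1],[[-5.5,0,3.3],[0,0.4,0],-1],[[-5.6,0,3.3],[0,0.4,0],-1],[[-5.6,0,3.3],[0,0.4,0],-1],[[-5.6,0,3.3],[0,0.4,0],-1],[[-5.6,0,3.3],[0,0.4,0],-1],[[-5.6,0,3.3],[0,0.4,0],-1],[[-5.6,0,3.3],[0,0.4,0],-1]]'
python3 - <<'E'
from h import *
rel(tub(-154,83),toolR(TY,59))
for n in('wrist','top','side'): cv2.imwrite(f'pics/{n}5.png',viewer.camera(n)[:,:,::-1])
a=cv2.imread('pics/top5.png');b=cv2.imread('pics/side5.png');w=cv2.imread('pics/wrist5.png')
cv2.imwrite('pics/c5.png',np.hstack([cv2.resize(a[190:290,290:410],(480,400),interpolation=cv2.INTER_CUBIC),cv2.resize(b[220:320,310:380],(280,400),interpolation=cv2.INTER_CUBIC)]))
cv2.imwrite('pics/c5w.png',cv2.resize(w[140:340,220:420],(600,600)))
E
```

```text
t: 6.38
position: [505.9, -120.8, 118.8]
ee_rot: [0.698, 0.519, 0.395, -0.296]
wrist_force: [0.0, -0.3, -0.7]
opening: 16.7
shift cm [-3.08  0.    1.82] rot [ 0.  -0.1 -0.2]
```

View pics/c5.png

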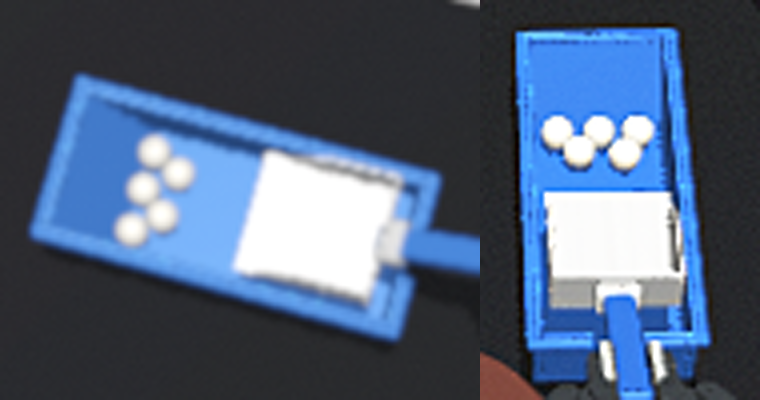

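View pics/c5w.png

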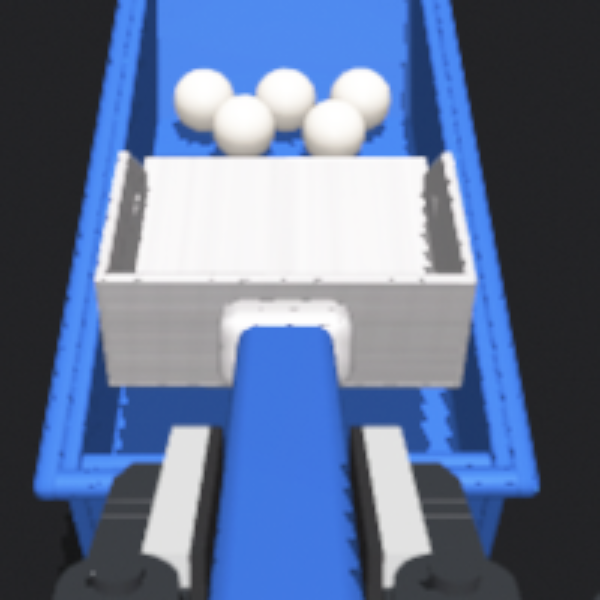

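In the wrist crop the bowl is centred at x≈286 and the tub's sides at ≈289, so it is within about 1 mm. Lowering now.

```bash
python3 -m crank '[[[-0.9,0.1,0.5],[0,0,0],-1],[[-1.8,0.1,1.1],[0,0,0],-1],[[-2.4,0.1,1.45],[0,0,0],-1],[[-2.7,0.1,1.65],[0,0,0],-1],[[-2.9,0.1,1.75],[0,0,0],-1],[[-3,0.1,1.8],[0,0,0],-1],[[-3.1,0.1,1.85],[0,0,0],-1],[[-3.1,0.1,1.85],[0,0,0],-1],[[-3.1,0.1,1.85],[0,0,0],-1],[[-3.1,0.1,1.85],[0,0,0],-1]]'
python3 - <<'E'
from h import *
rel(tub(-154,83),toolR(TY,59))
o=bot.get_obs();print(o['wrist_force'],o['ft_torque'])
for n in('wrist','top','side'): cv2.imwrite(f'pics/{n}6.png',viewer.camera(n)[:,:,::-1])
a=cv2.imread('pics/top6.png');b=cv2.imread('pics/side6.png');w=cv2.imread('pics/wrist6.png')
cv2.imwrite('pics/c6.png',np.hstack([cv2.resize(w[140:340,220:420],(400,400)),cv2.resize(b[220:340,310:380],(234,400),interpolation=cv2.INTER_CUBIC)]))
E
```

```text
t: 7.37
position: [506.2, -120.1, 82.8]
ee_rot: [0.697, 0.519, 0.395, -0.297]
wrist_force: [-3.1, 3.2, 6.3]
opening: 17.2
shift cm [-0.03 -0.02 -0.09] rot [-0.1 -0.3 -0.2]
[-3.08455899  3.17865751  6.26064541] [0.93505774 0.08373108 0.66148353]
```

View pics/c6.png

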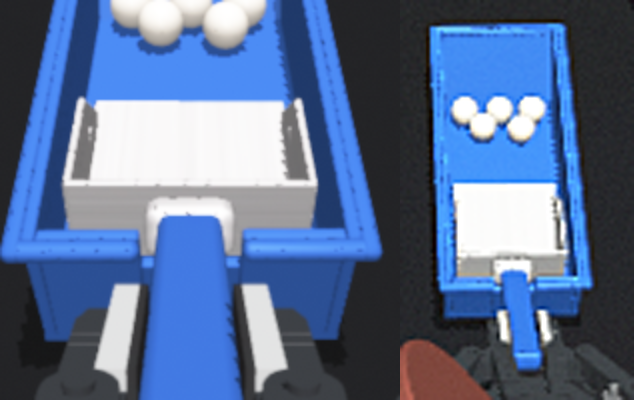

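The handle is lying in the notch and the bowl is on the floor, with a 6 N contact force. I'll release and back off along the handle.

```bash
python3 -m crank '[[[0,0,0],[0,0,0],0],[[0,0,0],[0,0,0],1],[[0,0,0],[0,0,0],1],[[0,0,0],[0,0,0],1],[[0,0,0],[0,0,0],1],[[0,0,0],[0,0,0],1],[[0,0,-1.5],[0,0,0],1],[[0,0,-4],[0,0,0],1],[[0,0,-7],[0,0,0],1],[[0,0,-9],[0,0,0],1]]'
python3 - <<'E'
from h import *
o=bot.get_obs();print(o['wrist_force'],o['joint_positions'])
for n in('wrist','top','side'): cv2.imwrite(f'pics/{n}7.png',viewer.camera(n)[:,:,::-1])
a=cv2.imread('pics/top7.png');b=cv2.imread('pics/side7.png');w=cv2.imread('pics/wrist7.png')
cv2.imwrite('pics/c7.png',np.hstack([cv2.resize(w[100:400,170:470],(400,400)),cv2.resize(b[220:340,310:380],(234,400),interpolation=cv2.INTER_CUBIC)]))
E
```

```text
t: 8.35
position: [484.2, -197.6, 129.9]
ee_rot: [0.698, 0.519, 0.395, -0.295]
wrist_force: [0.4, -0.9, 0.9]
opening: 85.4
[ 0.41078775 -0.85980671  0.89929551] [-0.96804031  0.52196928  1.71003872  0.73637376  1.68062056 -0.90220737]
```

View pics/c7.png

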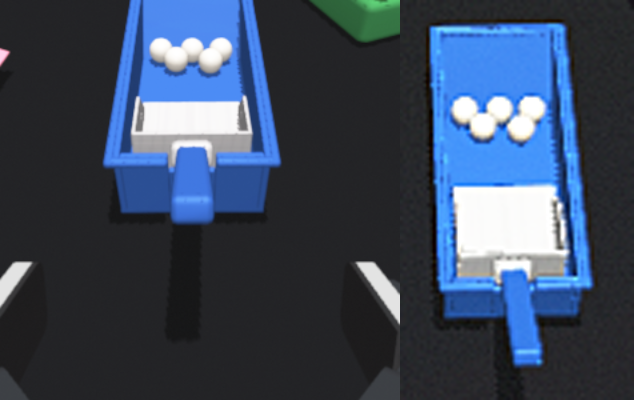

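View pics/top7.png

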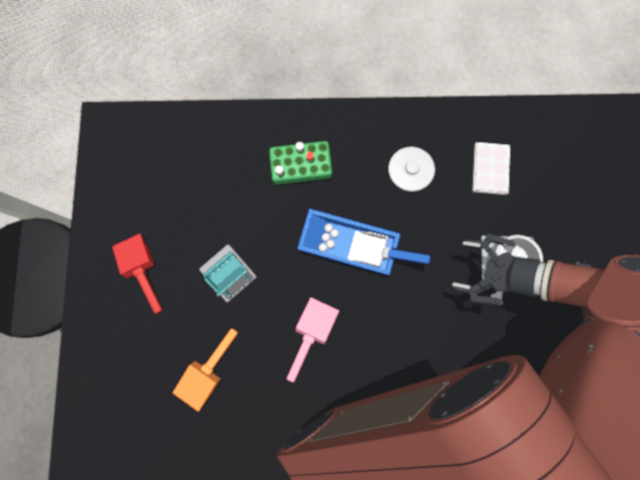

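The scoop is parked: handle in the notch, bowl inside, five balls ahead of it. Next I'll measure the handle's free end for the fresh grip.

Run:
```python
from h import *
a=cv2.imread('pics/top7.png');b=cv2.imread('pics/side7.png')
cv2.imwrite('pics/c7b.png',np.hstack([cv2.resize(a[225:285,370:440],(466,400),interpolation=cv2.INTER_CUBIC),cv2.resize(b[290:340,325:365],(320,400),interpolation=cv2.INTER_CUBIC)]))
```

```text
(no output)
```

View pics/c7b.png

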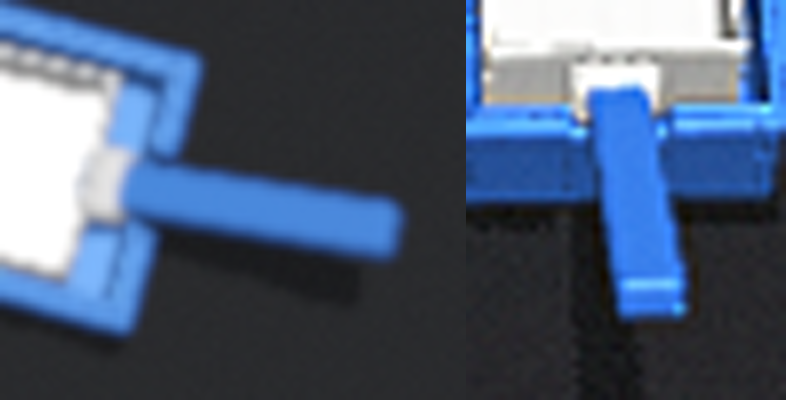

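Run:
```python
from h import *
np.set_printoptions(precision=1,suppress=True)
T=cam('top');S=cam('side')
for a,b in [((429.7,259),(347.6,325.1)),((387.9,252.4),(344.1,300.9))]:
    P,e=tri(T,a,S,b);d=P-TO;print(P,e,'tub x,y,z',d@u(TY),d@u(TY+90),d[2])
s=100
root=np.array([-75,34.4]);p=root+s*np.array([-.857,.515]);print(p)
for tl in (40,):
    R=toolR(TY,tl);P=tub(p[0],p[1])
    rel(P-R[:,2]*100,R); rel(P,R)
```

```text
[ 500.5 -138.1  108.4] 0.700466714254893 tub x,y,z -171.92635967858985 0.137617408588748 108.42508490490388
[526.2 -53.6  48. ] 2.5307424723714393 tub x,y,z -83.614026799826 -0.48523515655514204 48.047686026755
[-160.7   85.9]
shift cm [ 3.3 -0.2 -1. ] rot [  0.1 -19.   -0.2]
shift cm [ 0.  -0.2  8.5] rot [  0.1 -19.   -0.2]
```

Run:
```python
from h import *
np.set_printoptions(precision=1,suppress=True)
T=cam('top');S=cam('side')
P=tub(-170.5,98.7);print(proj(T,P),proj(S,P))
P=tub(-92,50,14);print('notch corner +y rim',proj(T,P),proj(S,P))
P=tub(-94,50,-46);print(proj(T,P),proj(S,P))
o=bot.get_obs();W=cam('wrist',(o['position'],o['ee_rot']));
for q in ((-170.5,98.7),(-176.7,88.4)): print(proj(W,tub(*q)))
w=cv2.imread('pics/wrist7.png');cv2.imwrite('pics/c7c.png',cv2.resize(w[190:290,270:360],(540,600),interpolation=cv2.INTER_CUBIC))
```

```text
[428.2 259.2] [347.2 326.6]
notch corner +y rim [389.9 258.5] [337.3 304. ]
[397.2 234.8] [364.2 304.4]
[310.7 250.1]
[310.9 271. ]
```

View pics/c7c.png

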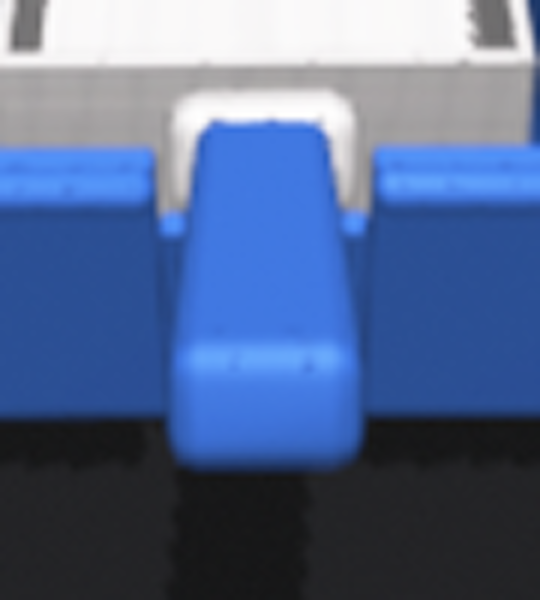

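The handle's end is centred in the wrist view, at about (314,248) for its upper edge and 1–2 px from the prediction. I'll take the fresh grip with the tool tilted 40° instead of 59°, farther up the handle.

```bash
python3 -m crank '[[[1.1,0,-0.3],[0,-6.3,0],1],[[2.2,0,-0.6],[0,-12.6,0],1],[[3.4,0,-1],[0,-19,0],1],[[2.4,0,1.8],[0,-19,0],1],[[1.2,0,5],[0,-19,0],1],[[0.3,0,7.6],[0,-19,0],1],[[0.1,0,8.4],[0,-19,0],1],[[0.1,0,8.4],[0,-19,0],0.2],[[0.1,0,8.4],[0,-19,0],-1],[[0.1,0,8.4],[0,-19,0],-1]]'
python3 - <<'E'
from h import *
o=bot.get_obs();print(o['wrist_force'],o['joint_positions'],o['opening'])
rel(tub(-160.7,87.5,-1),toolR(TY,40))
for n in('wrist','side'): cv2.imwrite(f'pics/{n}8.png',viewer.camera(n)[:,:,::-1])
b=cv2.imread('pics/side8.png');w=cv2.imread('pics/wrist8.png')
cv2.imwrite('pics/c8.png',np.hstack([cv2.resize(w,(533,400)),cv2.resize(b[220:340,310:380],(234,400),interpolation=cv2.INTER_CUBIC)]))
E
```

```text
t: 9.33
position: [505.7, -126.4, 87.0]
ee_rot: [0.753, 0.561, 0.275, -0.206]
wrist_force: [-0.5, 0.1, 0.5]
opening: 51.7
[-0.49695891  0.11430301  0.50888807] [-0.76151751  0.34741477  1.87199285  0.62967636  1.3410852  -0.75198483] 51.709821546216766
shift cm [-0.08 -0.05 -0.13] rot [-0.  -0.1 -0.2]
```

View pics/c8.png

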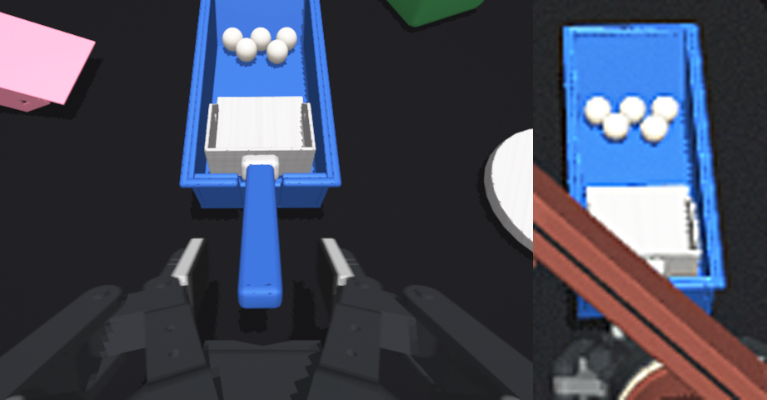

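```bash
python3 -m crank '[[[0,0.0,0],[0,0,0],-1],[[0,0,0],[0,0,0],-1],[[0,0,0],[0,0,0],-1],[[0,0,0],[0,0,0],-1],[[0,0,0],[0,0,0],-1],[[0,0,0],[0,0,0],-1],[[0,0,0],[0,0,0],-1],[[0,0,0],[0,0,0],-1],[[0,0,0],[0,0,0],-1],[[0,0,0],[0,0,0],-1]]'
cat >> h.py <<'E'
def scoopmove(pts,off0,tilt0=40,a0=6,lip0=(5,11)):
    th=np.radians(tilt0);tx=np.array([np.cos(th),np.sin(th)]);tz=np.array([np.sin(th),-np.cos(th)])
    for lx,lz,a in pts:
        d=np.radians(a0-a);c,s=np.cos(d),np.sin(d)
        tcp=np.array([lx,lz])+np.array([[c,-s],[s,c]])@off0
        D=tcp-(np.array(lip0)+off0)
        print((lx,lz,a),'tcp',tcp.round(0),'shift',(D@tx/10).round(2),0,(D@tz/10).round(2),'rot y',a0-a)
E
python3 - <<'E'
from h import *
o=bot.get_obs();print(o['wrist_force'],o['ft_torque'],o['joint_positions'],o['opening'],o['position'])
d=o['position']-TO;tx,ty=d@u(TY),d@u(TY+90);print(tx,ty)
rel(tub(-160.7,87.5,-1),toolR(TY,40))
scoopmove([(25,10.5,8),(45,9.2,8),(60,8.2,8),(68,7.6,8),(74,7.2,8),(80,13,7),(85,18.5,5),(90,24,3),(95,29,0),(100,35,-3),(104,41,-5),(106,60,-10),(106,80,-14)],np.array([tx-5,o['position'][2]-11]))
E
```

```text
t: 10.27
position: [505.2, -125.2, 86.0]
ee_rot: [0.753, 0.561, 0.274, -0.206]
wrist_force: [1.7, -0.5, 1.3]
opening: 17.2
[ 1.68076284 -0.46094949  1.32264935] [-0.13485538 -0.09753058 -0.24108057] [-0.7605803   0.34803992  1.87385448  0.63010251  1.34014681 -0.75208185] 17.205132154699815 [ 505.17888713 -125.23914633   86.04723905]
-158.27012815465247 -0.6570913256039302
shift cm [-0.09  0.03 -0.27] rot [-0.1 -0.2 -0.2]
(25, 10.5, 8) tcp [-136.   91.] shift 2.07 0 1.07 rot y -2
(45, 9.2, 8) tcp [-116.   90.] shift 3.52 0 2.45 rot y -2
(60, 8.2, 8) tcp [-101.   89.] shift 4.6 0 3.49 rot y -2
(68, 7.6, 8) tcp [-93.  88.] shift 5.18 0 4.05 rot y -2
(74, 7.2, 8) tcp [-87.  88.] shift 5.61 0 4.47 rot y -2
(80, 13, 7) tcp [-82.  91.] shift 6.16 0 4.54 rot y -1
(85, 18.5, 5) tcp [-80.  91.] shift 6.33 0 4.7 rot y 1
(90, 24, 3) tcp [-77.  90.] shift 6.51 0 4.89 rot y 3
(95, 29, 0) tcp [-75.  87.] shift 6.4 0 5.3 rot y 6
(100, 35, -3) tcp [-73.  84.] shift 6.37 0 5.67 rot y 9
(104, 41, -5) tcp [-71.  84.] shift 6.55 0 5.83 rot y 11
(106, 60, -10) tcp [-72.  87.] shift 6.71 0 5.49 rot y 16
(106, 80, -14) tcp [-73.  95.] shift 7.08 0 4.81 rot y 20
```

The new grip is at 17.2 mm opening with the forces quiet. I'll advance along the floor to just short of the balls and check.

```bash
python3 -m crank '[[[0.5,0,0],[0,-1,0],-1],[[1.2,0,0.4],[0,-2,0],-1],[[2.1,0,1.1],[0,-2,0],-1],[[2.8,0,1.8],[0,-2,0],-1],[[3.5,0,2.5],[0,-2,0],-1],[[3.5,0,2.5],[0,-2,0],-1],[[3.5,0,2.5],[0,-2,0],-1],[[3.5,0,2.5],[0,-2,0],-1],[[3.5,0,2.5],[0,-2,0],-1],[[3.5,0,2.5],[0,-2,0],-1]]'
python3 - <<'E'
from h import *
o=bot.get_obs();print(o['wrist_force'],o['ft_torque'],o['opening'],o['position'])
d=o['position']-TO;print(d@u(TY),d@u(TY+90),d[2])
for n in('wrist','top','side'): cv2.imwrite(f'pics/{n}9.png',viewer.camera(n)[:,:,::-1])
a=cv2.imread('pics/top9.png');b=cv2.imread('pics/side9.png');w=cv2.imread('pics/wrist9.png')
cv2.imwrite('pics/c9.png',np.hstack([cv2.resize(w[0:300,120:500],(507,400)),cv2.resize(b[220:340,310:380],(234,400),interpolation=cv2.INTER_CUBIC)]))
E
```

```text
t: 11.1
position: [517.2, -84.4, 89.3]
ee_rot: [0.758, 0.564, 0.261, -0.197]
wrist_force: [0.4, 0.0, 0.7]
opening: 17.1
[0.41592338 0.00911746 0.70458428] [-0.14857432  0.10208285  0.07238998] 17.11797689713938 [517.22925455 -84.4057002   89.32379035]
-115.69572490370787 -0.6138961433697459 89.3237903462924
```

View pics/c9.png

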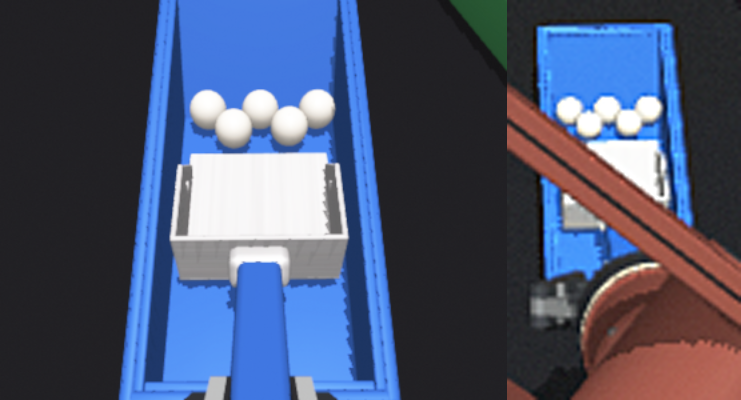

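The bowl is centred, with its lip just short of the five balls (lip at crop y≈155, nearest balls at ≈140). Next I'll compute the scooping stroke.

Run:
```python
from h import *
o=bot.get_obs()
scoopmove([(52,8.2,8),(60,7.7,8),(67,7.2,8),(74,6.8,8),(77,9.5,8),(80,12.8,7),(83,16,6),(86,19.5,5),(89,23,4),(92,26,3),(94,28,1),(96.5,31,-1),(99,34,-3),(102,38,-5),(105,42,-7),(106,50,-8),(106,60,-11),(106,70,-14)],np.array([-115.7-45,89.3-9.2]),38,8,(45,9.2))
```

```text
(52, 8.2, 8) tcp [-109.   88.] shift 0.49 0 0.51 rot y 0
(60, 7.7, 8) tcp [-101.   88.] shift 1.09 0 1.04 rot y 0
(67, 7.2, 8) tcp [-94.  87.] shift 1.61 0 1.51 rot y 0
(74, 6.8, 8) tcp [-87.  87.] shift 2.14 0 1.97 rot y 0
(77, 9.5, 8) tcp [-84.  90.] shift 2.54 0 1.95 rot y 0
(80, 12.8, 7) tcp [-82.  90.] shift 2.7 0 2.01 rot y 1
(83, 16, 6) tcp [-80.  90.] shift 2.85 0 2.08 rot y 2
(86, 19.5, 5) tcp [-79.  91.] shift 3.03 0 2.14 rot y 3
(89, 23, 4) tcp [-77.  92.] shift 3.21 0 2.2 rot y 4
(92, 26, 3) tcp [-75.  92.] shift 3.35 0 2.31 rot y 5
(94, 28, 1) tcp [-75.  88.] shift 3.1 0 2.6 rot y 7
(96.5, 31, -1) tcp [-75.  85.] shift 2.96 0 2.86 rot y 9
(99, 34, -3) tcp [-74.  82.] shift 2.83 0 3.14 rot y 11
(102, 38, -5) tcp [-73.  80.] shift 2.82 0 3.39 rot y 13
(105, 42, -7) tcp [-71.  78.] shift 2.82 0 3.66 rot y 15
(106, 50, -8) tcp [-71.  83.] shift 3.15 0 3.3 rot y 16
(106, 60, -11) tcp [-72.  83.] shift 3.08 0 3.15 rot y 19
(106, 70, -14) tcp [-73.  84.] shift 3.04 0 3.04 rot y 22
```

```bash
python3 -m crank '[[[0.3,0,0.3],[0,0,0],-1],[[0.6,0,0.65],[0,0,0],-1],[[0.95,0,0.95],[0,0,0],-1],[[1.3,0,1.25],[0,0,0],-1],[[1.6,0,1.5],[0,0,0],-1],[[1.9,0,1.75],[0,0,0],-1],[[2.1,0,1.95],[0,0,0],-1],[[2.3,0,1.95],[0,0,0],-1],[[2.5,0,1.95],[0,0,0],-1],[[2.5,0,1.95],[0,0,0],-1]]'
python3 - <<'E'
from h import *
o=bot.get_obs();print(o['wrist_force'],o['ft_torque'],o['opening'],o['position'])
d=o['position']-TO;print(d@u(TY),d@u(TY+90),d[2])
for n in('wrist','side'): cv2.imwrite(f'pics/{n}10.png',viewer.camera(n)[:,:,::-1])
b=cv2.imread('pics/side10.png');w=cv2.imread('pics/wrist10.png')
cv2.imwrite('pics/c10.png',np.hstack([cv2.resize(w[0:300,120:500],(507,400)),cv2.resize(b[220:340,310:380],(234,400),interpolation=cv2.INTER_CUBIC)]))
E
```

```text
t: 12.08
position: [526.3, -55.9, 89.6]
ee_rot: [0.758, 0.565, 0.259, -0.195]
wrist_force: [-6.4, -12.1, 4.1]
opening: 17.2
[ -6.44206029 -12.1048333    4.07197133] [-1.65514684  1.00968213  0.56264478] 17.150117468649366 [526.29642188 -55.89529239  89.62520507]
-85.78416858901048 -1.2102818172874532 89.62520507423315
```

View pics/c10.png

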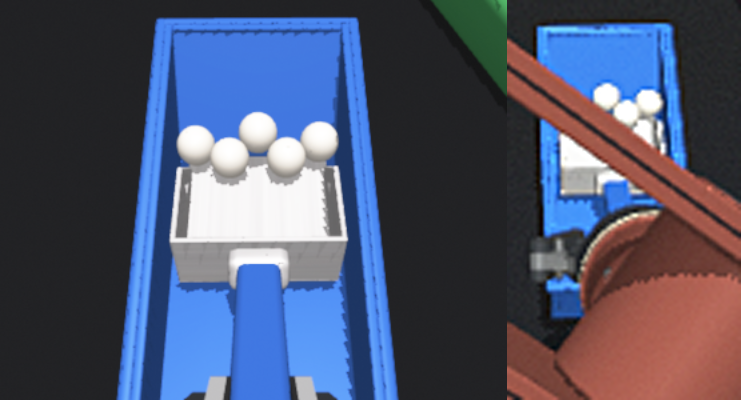

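Two balls are on the bowl floor and the centre one is at the lip. The outer two sit against the front edges of the side walls, with a steady push of about 14 N. I'll continue up the slope.

```bash
python3 -m crank '[[[0.1,0,0],[0,0.5,0],-1],[[0.2,0,0.05],[0,1,0],-1],[[0.35,0,0.1],[0,2,0],-1],[[0.55,0,0.2],[0,3,0],-1],[[0.7,0,0.25],[0,4,0],-1],[[0.85,0,0.35],[0,5,0],-1],[[0.85,0,0.35],[0,5,0],-1],[[0.7,0,0.5],[0,6,0],-1],[[0.6,0,0.65],[0,7,0],-1],[[0.6,0,0.65],[0,7,0],-1]]'
python3 - <<'E'
from h import *
o=bot.get_obs();print(o['wrist_force'],o['ft_torque'],o['opening'],o['position'])
d=o['position']-TO;print(d@u(TY),d@u(TY+90),d[2])
for n in('wrist','side'): cv2.imwrite(f'pics/{n}11.png',viewer.camera(n)[:,:,::-1])
b=cv2.imread('pics/side11.png');w=cv2.imread('pics/wrist11.png')
cv2.imwrite('pics/c11.png',np.hstack([cv2.resize(w[0:300,120:500],(507,400)),cv2.resize(b[220:340,310:380],(234,400),interpolation=cv2.INTER_CUBIC)]))
E
```

```text
t: 13.02
position: [528.8, -53.9, 89.1]
ee_rot: [0.742, 0.554, 0.304, -0.225]
wrist_force: [-24.9, -40.3, 22.3]
opening: 17.3
[-24.94591962 -40.31684949  22.3383999 ] [-2.68293462  2.87373513  2.68981089] 17.303267700416214 [528.76875753 -53.92895801  89.11157199]
-83.19662712104665 -3.0223368951753566 89.11157199331156
```

View pics/c11.png

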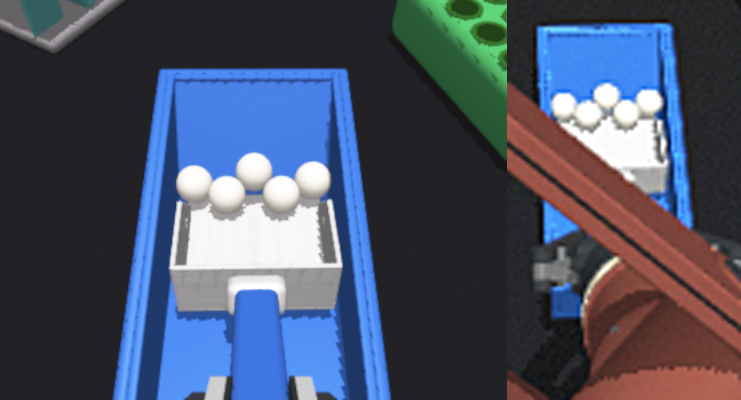

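The push force rose to 52 N and the bowl moved in the wrist view (back edge from y=240 to 268 in the crop). So the outer balls are wedged between the side-wall edges and the slope, and the handle turned about 7° in the grip. I'll back off and re-measure.

```bash
python3 -m crank '[[[-0.3,0,-0.3],[0,0,0],-1],[[-0.6,0,-0.6],[0,0,0],-1],[[-0.9,0,-0.9],[0,0,0],-1],[[-1.2,0,-1.2],[0,0,0],-1],[[-1.5,0,-1.5],[0,0,0],-1],[[-1.5,0,-1.5],[0,0,0],-1],[[-1.5,0,-1.5],[0,0,0],-1],[[-1.5,0,-1.5],[0,0,0],-1],[[-1.5,0,-1.5],[0,0,0],-1],[[-1.5,0,-1.5],[0,0,0],-1]]'
python3 - <<'E'
from h import *
o=bot.get_obs();print(o['wrist_force'],o['ft_torque'],o['opening'],o['position'])
d=o['position']-TO;print(d@u(TY),d@u(TY+90),d[2]);R=Rn.from_quat(o['ee_rot']).as_matrix();print(np.degrees(np.arccos(-R[2,2])))
for n in('wrist','side','top'): cv2.imwrite(f'pics/{n}12.png',viewer.camera(n)[:,:,::-1])
b=cv2.imread('pics/side12.png');w=cv2.imread('pics/wrist12.png')
cv2.imwrite('pics/c12.png',np.hstack([cv2.resize(w[0:300,120:500],(507,400)),cv2.resize(b[220:340,310:380],(234,400),interpolation=cv2.INTER_CUBIC)]))
# tool-plane angle of lip & back edge from wrist pics
for k in (9,10,12):
    w=cv2.imread(f'pics/wrist{k}.png')
E
```

```text
t: 13.95
position: [522.8, -65.4, 88.0]
ee_rot: [0.741, 0.551, 0.307, -0.231]
wrist_force: [-1.0, -0.8, -1.6]
opening: 16.9
[-0.95420065 -0.83261142 -1.63618369] [-0.7477214   0.20102975 -0.02483505] 16.949626524896537 [522.79010952 -65.43662466  88.02287459]
-95.92843277588105 -0.5582451060134046 88.02287459458239
45.15923317490534
```

View pics/c12.png

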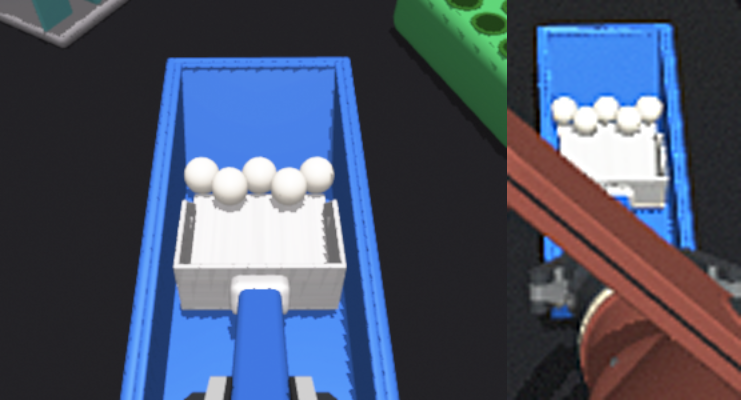

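```bash
python3 - <<'E'
from h import *
o=bot.get_obs();m=viewer.camera_model('wrist');H=np.array(m['hand_eye']);Hi=np.linalg.inv(H)
def pt(t,a,off,L,N):  # point = lip - L*b + N*n in plane, rel TCP where off=TCP-lip at a=6
    d=np.radians(6-a);c,s=np.cos(d),np.sin(d)
    tcp=np.array([[c,-s],[s,c]])@off
    ar=np.radians(a);b=np.array([np.cos(ar),-np.sin(ar)]);n=np.array([np.sin(ar),np.cos(ar)])
    v=-L*b+N*n-tcp
    th=np.radians(t);tx=np.array([np.cos(th),np.sin(th)]);tz=np.array([np.sin(th),-np.cos(th)])
    p=Hi@np.array([v@tx,0,v@tz,1]); return m['cy']+m['fy']*p[1]/p[2]
off=np.array([-163.3,75.0])
print('phi=0: back,lip',pt(40,6,off,82,29),pt(40,6,off,0,1))
for phi in (0,2,4,6,8,10): print(phi,pt(45.16,46-45.16+phi,off,82,29),pt(45.16,.84+phi,off,0,1))
E
python3 - <<'E'
import cv2
w9=cv2.imread('pics/wrist9.png');w12=cv2.imread('pics/wrist12.png')
import numpy as np
cv2.imwrite('pics/c12b.png',np.hstack([cv2.resize(w[90:230,220:400],(390,303)) for w in(w9,w12)]))
E
```

```text
phi=0: back,lip 181.4524207651246 114.65779285812235
0 181.4524207651246 114.65779285812235
2 186.42792758418824 122.96112947788289
4 191.4148925843931 131.14582716973268
6 196.4132078712818 139.22195621091646
8 201.4228994496434 147.19904502435094
10 206.44411694793823 155.08613853550756
```

View pics/c12b.png

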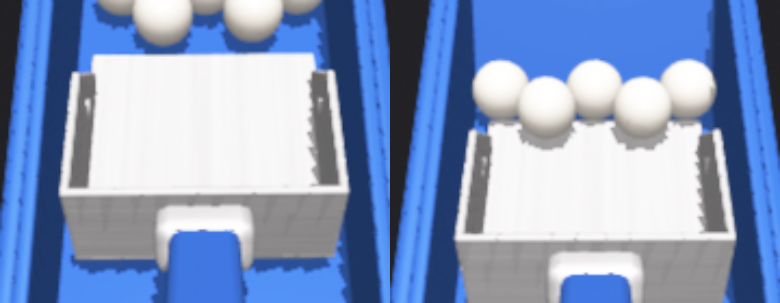

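Run:
```python
from h import *
off=np.array([-159.5,81.5])
pts=[(68,6.3,8.8),(72,6.2,8.8),(74.5,7.2,8.8),(74.5,9,8),(75,12,6),(76,15,4),(77,18.5,2),(78.5,22,0),(80,25.5,-2),(82,29,-4),(84,33,-6),(86,38,-8),(86,45,-10),(86,55,-12),(86,65,-15)]
scoopmove(pts,off,45.2,8.8,(63.5,6.5))
for lx,lz,a in pts:
    d=np.radians(8.8-a);c,s=np.cos(d),np.sin(d);tcp=np.array([lx,lz])+np.array([[c,-s],[s,c]])@off
    t=np.radians(45.2+8.8-a);tx=np.array([np.cos(t),np.sin(t)]);tz=np.array([np.sin(t),-np.cos(t)])
    k=np.linspace(-60,22,200);P=tcp+np.outer(k,tz)-14*tx
    w=P[(P[:,0]>-96)&(P[:,0]<-88)];print((lx,lz,a),'clear over wall',(w[:,1].min()-50).round(1) if len(w) else None)
```

```text
(68, 6.3, 8.8) tcp [-92.  88.] shift 0.3 0 0.33 rot y 0.0
(72, 6.2, 8.8) tcp [-88.  88.] shift 0.58 0 0.62 rot y 0.0
(74.5, 7.2, 8.8) tcp [-85.  89.] shift 0.82 0 0.73 rot y 0.0
(74.5, 9, 8) tcp [-86.  88.] shift 0.71 0 0.68 rot y 0.8000000000000007
(75, 12, 6) tcp [-88.  86.] shift 0.37 0 0.72 rot y 2.8000000000000007
(76, 15, 4) tcp [-90.  83.] shift 0.08 0 0.8 rot y 4.800000000000001
(77, 18.5, 2) tcp [-91.  81.] shift -0.18 0 0.88 rot y 6.800000000000001
(78.5, 22, 0) tcp [-92.  78.] shift -0.39 0 1.01 rot y 8.8
(80, 25.5, -2) tcp [-92.  76.] shift -0.59 0 1.16 rot y 10.8
(82, 29, -4) tcp [-92.  73.] shift -0.74 0 1.36 rot y 12.8
(84, 33, -6) tcp [-91.  71.] shift -0.85 0 1.55 rot y 14.8
(86, 38, -8) tcp [-90.  70.] shift -0.88 0 1.68 rot y 16.8
(86, 45, -10) tcp [-91.  71.] shift -0.89 0 1.55 rot y 18.8
(86, 55, -12) tcp [-92.  75.] shift -0.68 0 1.23 rot y 20.8
(86, 65, -15) tcp [-93.  75.] shift -0.68 0 1.13 rot y 23.8
(68, 6.3, 8.8) clear over wall 14.7
(72, 6.2, 8.8) clear over wall 18.7
(74.5, 7.2, 8.8) clear over wall 22.0
(74.5, 9, 8) clear over wall 20.6
(75, 12, 6) clear over wall 16.6
(76, 15, 4) clear over wall 13.3
(77, 18.5, 2) clear over wall 10.5
(78.5, 22, 0) clear over wall 8.2
(80, 25.5, -2) clear over wall 6.1
(82, 29, -4) clear over wall 4.4
(84, 33, -6) clear over wall 3.3
(86, 38, -8) clear over wall 3.0
(86, 45, -10) clear over wall 3.8
(86, 55, -12) clear over wall 7.5
(86, 65, -15) clear over wall 8.4
```

```bash
python3 -m crank '[[[0.3,0,0.35],[0,0,0],-1],[[0.6,0,0.6],[0,0,0],-1],[[0.8,0,0.7],[0,0,0],-1],[[0.7,0,0.7],[0,0.8,0],-1],[[0.4,0,0.7],[0,2.8,0],-1],[[0.1,0,0.8],[0,4.8,0],-1],[[-0.2,0,0.9],[0,6.8,0],-1],[[-0.4,0,1],[0,8.8,0],-1],[[-0.6,0,1.1],[0,10.8,0],-1],[[-0.6,0,1.1],[0,11.5,0],-1]]'
python3 - <<'E'
from h import *
o=bot.get_obs();print(o['wrist_force'],o['ft_torque'],o['opening'],o['position'])
d=o['position']-TO;print(d@u(TY),d@u(TY+90),d[2]);R=Rn.from_quat(o['ee_rot']).as_matrix();print(np.degrees(np.arccos(-R[2,2])))
for n in('wrist','side'): cv2.imwrite(f'pics/{n}13.png',viewer.camera(n)[:,:,::-1])
b=cv2.imread('pics/side13.png');w=cv2.imread('pics/wrist13.png')
cv2.imwrite('pics/c13.png',np.hstack([cv2.resize(w[0:300,120:500],(507,400)),cv2.resize(b[220:340,310:380],(234,400),interpolation=cv2.INTER_CUBIC)]))
E
```

```text
t: 14.93
position: [523.5, -62.7, 75.2]
ee_rot: [0.706, 0.525, 0.38, -0.286]
wrist_force: [-0.4, -2.2, -1.5]
opening: 17.1
[-0.37294253 -2.15884772 -1.5117079 ] [-1.01463147  0.32640129  0.06604199] 17.08712043281201 [523.488209   -62.73601352  75.1714277 ]
-93.14076255856487 -0.4605816589955746 75.17142770101785
56.77088934340125
```

View pics/c13.png

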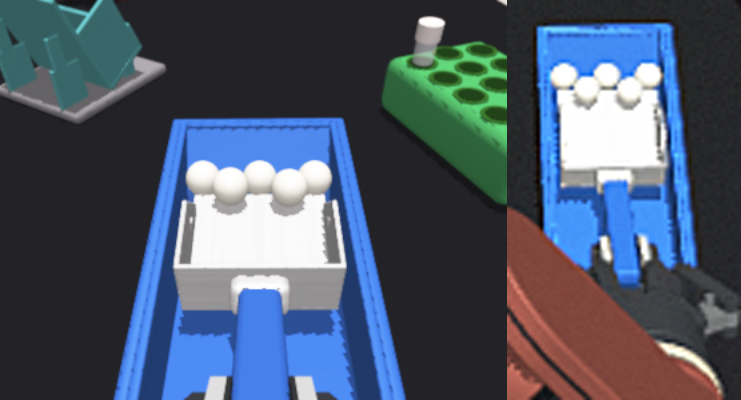

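No jam this time, with the force at about 2 N: all five balls are riding at the lip and the bowl is level. I'll go on nosing up along the slope.

Run:
```python
from h import *
lip0=(80,25.5);off=np.array([-93.1-80,75.2-25.5])
pts=[(82,27,-3.5),(84.5,29.5,-4.5),(87,32.5,-5.5),(90,35.5,-6.5),(93,39,-8),(96,42,-9),(98,45,-10),(100,50,-12),(101,57,-14),(101,65,-16)]
scoopmove(pts,off,56.8,-2.7,lip0)
for lx,lz,a in pts:
    d=np.radians(-2.7-a);c,s=np.cos(d),np.sin(d);tcp=np.array([lx,lz])+np.array([[c,-s],[s,c]])@off
    t=np.radians(56.8-2.7-a);tx=np.array([np.cos(t),np.sin(t)]);tz=np.array([np.sin(t),-np.cos(t)])
    k=np.linspace(-60,22,200);P=tcp+np.outer(k,tz)-14*tx
    w=P[(P[:,0]>-96)&(P[:,0]<-88)];print((w[:,1].min()-50).round(1) if len(w) else None,end=' ')
```

```text
(82, 27, -3.5) tcp [-92.  74.] shift -0.0 0 0.16 rot y 0.7999999999999998
(84.5, 29.5, -4.5) tcp [-90.  74.] shift 0.04 0 0.33 rot y 1.7999999999999998
(87, 32.5, -5.5) tcp [-88.  74.] shift 0.13 0 0.48 rot y 2.8
(90, 35.5, -6.5) tcp [-86.  74.] shift 0.26 0 0.68 rot y 3.8
(93, 39, -8) tcp [-84.  72.] shift 0.27 0 0.91 rot y 5.3
(96, 42, -9) tcp [-82.  72.] shift 0.4 0 1.12 rot y 6.3
(98, 45, -10) tcp [-80.  72.] shift 0.47 0 1.25 rot y 7.3
(100, 50, -12) tcp [-79.  71.] shift 0.43 0 1.42 rot y 9.3
(101, 57, -14) tcp [-78.  72.] shift 0.52 0 1.41 rot y 11.3
(101, 65, -16) tcp [-79.  74.] shift 0.64 0 1.28 rot y 13.3
5.3 6.1 7.4 8.7 8.9 10.0 10.7 9.9 10.6 12.0
```

```bash
python3 -m crank '[[[0,0,0.15],[0,0.8,0],-1],[[0.05,0,0.35],[0,1.8,0],-1],[[0.15,0,0.5],[0,2.8,0],-1],[[0.25,0,0.7],[0,3.8,0],-1],[[0.3,0,0.9],[0,5.3,0],-1],[[0.4,0,1.1],[0,6.3,0],-1],[[0.45,0,1.25],[0,7.3,0],-1],[[0.45,0,1.25],[0,8,0],-1],[[0.45,0,1.3],[0,8.5,0],-1],[[0.45,0,1.3],[0,8.5,0],-1]]'
python3 - <<'E'
from h import *
o=bot.get_obs();print(o['wrist_force'],o['ft_torque'],o['opening'],o['position'])
d=o['position']-TO;print(d@u(TY),d@u(TY+90),d[2]);R=Rn.from_quat(o['ee_rot']).as_matrix();print(np.degrees(np.arccos(-R[2,2])))
for n in('wrist','side'): cv2.imwrite(f'pics/{n}14.png',viewer.camera(n)[:,:,::-1])
b=cv2.imread('pics/side14.png');w=cv2.imread('pics/wrist14.png')
cv2.imwrite('pics/c14.png',np.hstack([cv2.resize(w[0:300,120:500],(507,400)),cv2.resize(b[220:340,310:380],(234,400),interpolation=cv2.INTER_CUBIC)]))
E
```

```text
t: 15.87
position: [527.5, -49.5, 72.4]
ee_rot: [0.676, 0.502, 0.431, -0.324]
wrist_force: [-1.2, -5.2, -0.6]
opening: 17.0
[-1.17386561 -5.1523636  -0.64665266] [-0.83269491  0.26483477 -0.00387575] 17.008367009841542 [527.54495606 -49.5181773   72.37375511]
-79.31506192407937 -0.5962024863566364 72.3737551054221
65.25555675779553
```

View pics/c14.png

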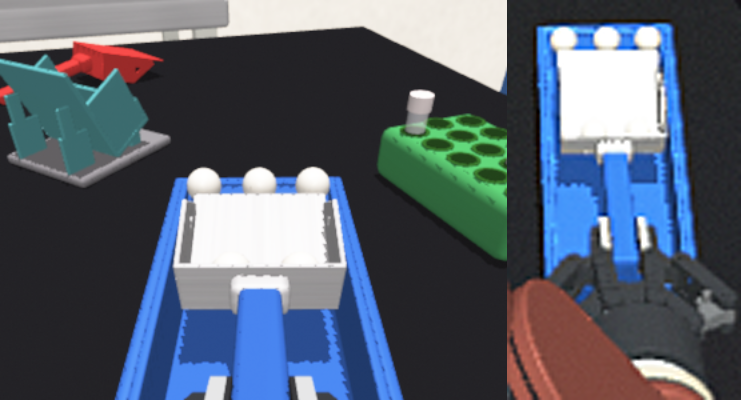

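Two balls have rolled to the back of the bowl. The other three are being pushed up near the rim at crop (204,183), (260,182) and (313,182), because the lip stands too far off the slope. I'll lower the nose so the lip slides under them instead of pushing them over.

```bash
python3 -m crank '[[[0,0,0],[0,-1,0],-1],[[0,0,0],[0,-2,0],-1],[[0,0,0],[0,-3,0],-1],[[0,0,0],[0,-4,0],-1],[[0,0,0],[0,-5,0],-1],[[0,0,0],[0,-6,0],-1],[[0,0,0],[0,-6,0],-1],[[0,0,0],[0,-6,0],-1],[[0,0,0],[0,-6,0],-1],[[0,0,0],[0,-6,0],-1]]'
python3 - <<'E'
from h import *
o=bot.get_obs();print(o['wrist_force'],o['ft_torque'],o['opening'],o['position'])
d=o['position']-TO;print(d@u(TY),d@u(TY+90),d[2]);R=Rn.from_quat(o['ee_rot']).as_matrix();print(np.degrees(np.arccos(-R[2,2])))
for n in('wrist','side'): cv2.imwrite(f'pics/{n}15.png',viewer.camera(n)[:,:,::-1])
b=cv2.imread('pics/side15.png');w=cv2.imread('pics/wrist15.png')
cv2.imwrite('pics/c15.png',np.hstack([cv2.resize(w[0:300,120:500],(507,400)),cv2.resize(b[220:340,310:380],(234,400),interpolation=cv2.INTER_CUBIC)]))
E
```

```text
t: 16.8
position: [527.5, -49.4, 72.6]
ee_rot: [0.698, 0.519, 0.395, -0.296]
wrist_force: [-0.3, 0.4, -2.3]
opening: 17.1
[-0.32772364  0.4248019  -2.32845447] [-0.82784372  0.26041738 -0.0219369 ] 17.121182072891823 [527.49866351 -49.37116043  72.59466093]
-79.1872470419265 -0.5100612306944238 72.59466092832449
59.179579181643966
```

View pics/c15.png

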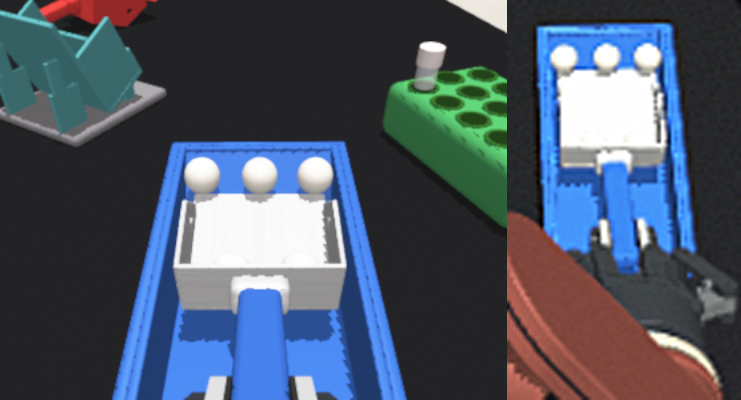

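```bash
python3 -m crank '[[[0,0,0],[0,-0.6,0],-1],[[0,0,0],[0,-1.2,0],-1],[[0,0,0],[0,-1.8,0],-1],[[0.05,0,0.1],[0,-1.8,0],-1],[[0.1,0,0.2],[0,-1.8,0],-1],[[0.1,0,0.2],[0,-1.8,0],-1],[[0.1,0,0.2],[0,-1.8,0],-1],[[0.1,0,0.2],[0,-1.8,0],-1],[[0.1,0,0.2],[0,-1.8,0],-1],[[0.1,0,0.2],[0,-1.8,0],-1]]'
python3 - <<'E'
from h import *
o=bot.get_obs();print(o['wrist_force'],o['ft_torque'],o['opening'],o['position'])
d=o['position']-TO;print(d@u(TY),d@u(TY+90),d[2]);R=Rn.from_quat(o['ee_rot']).as_matrix();print(np.degrees(np.arccos(-R[2,2])))
for n in('wrist','side'): cv2.imwrite(f'pics/{n}16.png',viewer.camera(n)[:,:,::-1])
b=cv2.imread('pics/side16.png');w=cv2.imread('pics/wrist16.png')
cv2.imwrite('pics/c16.png',np.hstack([cv2.resize(w[60:260,160:460],(540,360)),cv2.resize(b[220:330,310:380],(229,360),interpolation=cv2.INTER_CUBIC)]))
E
```

```text
t: 17.73
position: [528.3, -47.4, 72.6]
ee_rot: [0.704, 0.524, 0.384, -0.288]
wrist_force: [-0.4, -0.4, -0.8]
opening: 17.3
[-0.44310633 -0.44720303 -0.77666178] [-0.73875667  0.22710765 -0.1192222 ] 17.25226411835589 [528.30204397 -47.41319361  72.55406997]
-77.08173743263352 -0.7242656531114392 72.55406996988204
57.369129459450406
```

View pics/c16.png

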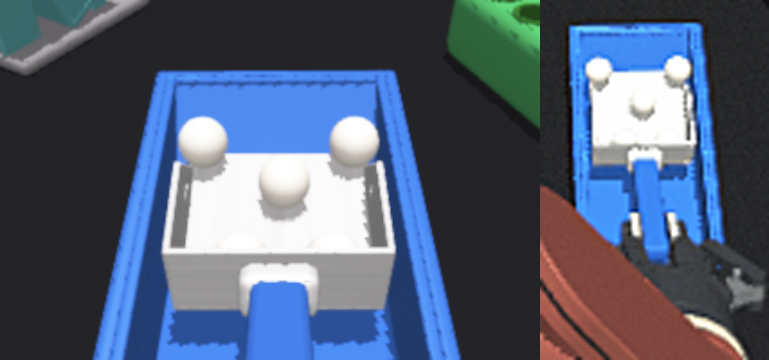

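The centre ball is rolling in at crop (284,183), so three are in the bowl. The outer two rest on the slope at the lip corners. I'll ease back and up so those two drop back into the tub.

Run:
```python
from h import *
scoopmove([(95,27,-4.5),(93,29,-5.5),(91,32,-6.5),(88,36,-7.5),(85,41,-8.5),(82,47,-9.5),(79,54,-10.5),(77,62,-11.5),(76,70,-12),(76,80,-12)],np.array([-77.1-96.3,72.6-25.3]),57.4,-3.4,(96.3,25.3))
```

```text
(95, 27, -4.5) tcp [-79.  71.] shift -0.26 0 -0.1 rot y 1.1
(93, 29, -5.5) tcp [-82.  70.] shift -0.49 0 -0.27 rot y 2.1
(91, 32, -6.5) tcp [-85.  70.] shift -0.64 0 -0.49 rot y 3.1
(88, 36, -7.5) tcp [-88.  71.] shift -0.76 0 -0.85 rot y 4.1
(85, 41, -8.5) tcp [-92.  73.] shift -0.79 0 -1.25 rot y 5.1
(82, 47, -9.5) tcp [-95.  76.] shift -0.74 0 -1.71 rot y 6.1
(79, 54, -10.5) tcp [-99.  80.] shift -0.59 0 -2.21 rot y 7.1
(77, 62, -11.5) tcp [-101.   84.] shift -0.31 0 -2.68 rot y 8.1
(76, 70, -12) tcp [-103.   91.] shift 0.17 0 -3.12 rot y 8.6
(76, 80, -12) tcp [-103.  101.] shift 1.01 0 -3.66 rot y 8.6
```

```bash
python3 -m crank '[[[-0.2,0,-0.1],[0,1.1,0],-1],[[-0.35,0,-0.35],[0,2.1,0],-1],[[-0.45,0,-0.6],[0,3.1,0],-1],[[-0.55,0,-0.95],[0,4.1,0],-1],[[-0.6,0,-1.35],[0,5.1,0],-1],[[-0.55,0,-1.8],[0,6.1,0],-1],[[-0.5,0,-2.2],[0,7.1,0],-1],[[-0.3,0,-2.7],[0,8.1,0],-1],[[-0.3,0,-2.7],[0,8.1,0],-1],[[-0.3,0,-2.7],[0,8.1,0],-1]]'
python3 - <<'E'
from h import *
o=bot.get_obs();print(o['wrist_force'],o['ft_torque'],o['opening'],o['position'])
d=o['position']-TO;print(d@u(TY),d@u(TY+90),d[2]);R=Rn.from_quat(o['ee_rot']).as_matrix();print(np.degrees(np.arccos(-R[2,2])))
for n in('wrist','side'): cv2.imwrite(f'pics/{n}17.png',viewer.camera(n)[:,:,::-1])
b=cv2.imread('pics/side17.png');w=cv2.imread('pics/wrist17.png')
cv2.imwrite('pics/c17.png',np.hstack([cv2.resize(w[60:260,160:460],(540,360)),cv2.resize(b[220:330,310:380],(229,360),interpolation=cv2.INTER_CUBIC)]))
E
```

```text
t: 18.67
position: [521.4, -71.2, 84.7]
ee_rot: [0.675, 0.502, 0.433, -0.324]
wrist_force: [0.2, 0.0, -2.0]
opening: 17.2
[ 2.07849441e-01  1.79880775e-04 -1.97922418e+00] [-0.89235102  0.23824173  0.02081547] 17.19874311500104 [521.43171664 -71.21031322  84.66912402]
-101.85016373989637 -0.8956073473476207 84.66912401766898
65.45460103677918
```

View pics/c17.png

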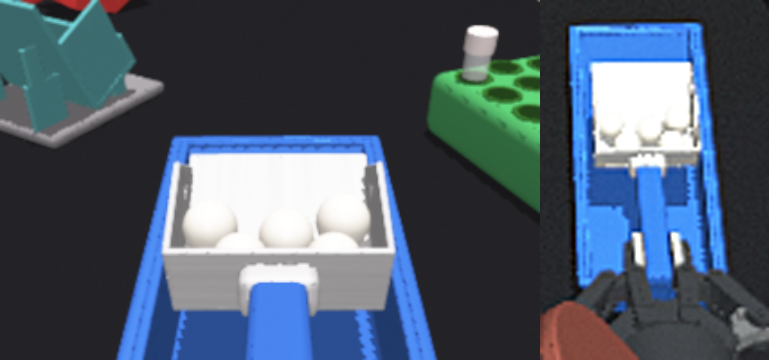

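All five balls are now in the bowl, at crop (210,225), (286,232), (342,220), (240,240) and (335,240), and the tub behind is empty. I'll lift straight up, and pin down the jar while there.

```bash
python3 -m crank '[[[0.5,0,-0.2],[0,0,0],-1],[[1.5,0,-0.7],[0,0.5,0],-1],[[3,0,-1.4],[0,1,0],-1],[[4.5,0,-2],[0,1.5,0],-1],[[6,0,-2.7],[0,2,0],-1],[[7.5,0,-3.4],[0,2,0],-1],[[8.7,0,-4],[0,2,0],-1],[[9.3,0,-4.2],[0,2,0],-1],[[9.5,0,-4.3],[0,2,0],-1],[[9.5,0,-4.3],[0,2,0],-1]]'
python3 - <<'E'
from h import *
np.set_printoptions(precision=1,suppress=True)
o=bot.get_obs();print(o['wrist_force'],o['opening'],o['position'],o['joint_positions'])
s=cv2.imread('pics/side0.png');t=cv2.imread('pics/top0.png')
cv2.imwrite('pics/jar.png',np.hstack([cv2.resize(s[395:480,340:435],(447,400),interpolation=cv2.INTER_CUBIC),cv2.resize(t[225:300,475:550],(350,350),interpolation=cv2.INTER_CUBIC).__class__(cv2.copyMakeBorder(cv2.resize(t[225:300,475:550],(350,350)),0,50,0,0,cv2.BORDER_CONSTANT)) if False else cv2.copyMakeBorder(cv2.resize(t[225:300,475:550],(350,350)),0,50,0,0,cv2.BORDER_CONSTANT)]))
T=cam('top');S=cam('side')
C=np.array([507.5,-351.,70])
for c in (T,S):
    P=np.array([proj(c,C+54*u(k)) for k in range(0,360,10)]);print(P.min(0),P.max(0))
cv2.imwrite('pics/wrist18.png',viewer.camera('wrist')[:,:,::-1])
E
```

```text
t: 19.6
position: [521.9, -70.5, 189.3]
ee_rot: [0.667, 0.497, 0.444, -0.333]
wrist_force: [0.4, 1.4, -2.1]
opening: 17.2
[ 0.4  1.4 -2.1] 17.21394507782151 [521.9 -70.5 189.3] [-0.8  0.4  1.8  0.9  1.7 -0.8]
[495.2 234.4] [542.4 280.8]
[360.5 405.9] [420.5 470.2]
```

View pics/jar.png

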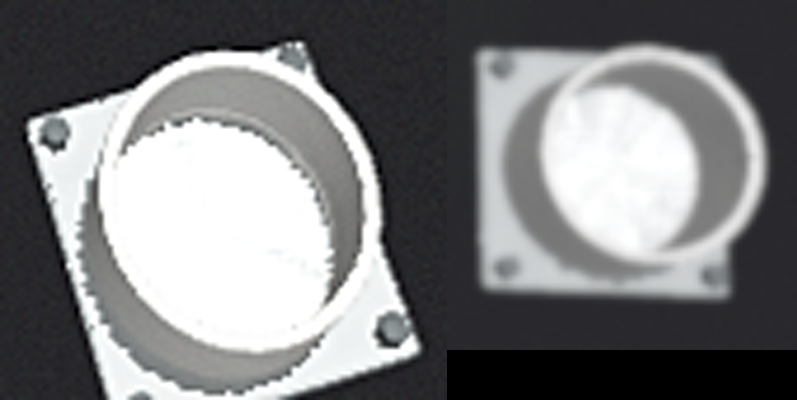

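View pics/wrist18.png

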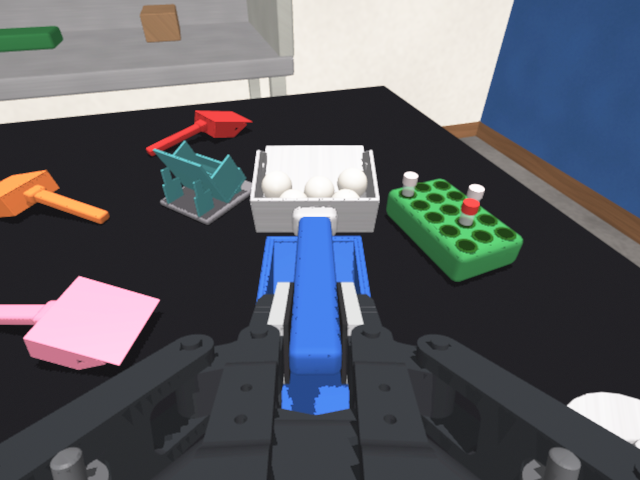

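The five balls are visible in the raised bowl, and the jar ellipse agrees in both views, with its centre at (507.5, -351.5). I'll carry to the jar with the bowl level and the yaw swinging along with the base.

Run:
```python
from h import *
R=Rn.from_quat(bot.get_obs()['ee_rot']).as_matrix();t=np.degrees(np.arccos(-R[2,2]));print(t)
J=np.array([507.5,-351.5,0])
rel(J-198*u(28)+[0,0,190],toolR(28,t))
```

```text
67.43608367877789
shift cm [-15.73  -7.43 -38.13] rot [-42.    0.1  17.2]
```

```bash
python3 -m crank '[[[-0.5,-0.2,-1.1],[-1.3,0,0.5],-1],[[-1.3,-0.6,-3.1],[-3.4,0,1.4],-1],[[-2.4,-1.1,-5.7],[-6.3,0,2.6],-1],[[-3.6,-1.7,-8.8],[-9.7,0,4],-1],[[-4.9,-2.3,-11.8],[-13,0,5.3],-1],[[-6.1,-2.9,-14.9],[-16.4,0,6.7],-1],[[-7.4,-3.5,-17.9],[-19.7,0,8.1],-1],[[-8.7,-4.1,-21],[-23.1,0,9.5],-1],[[-9.8,-4.6,-23.6],[-26,0,10.7],-1],[[-10.5,-5,-25.5],[-28,0,11.5],-1]]'
python3 - <<'E'
from h import *
J=np.array([507.5,-351.5,0])
rel(J-198*u(28)+[0,0,190],toolR(28,67.4))
o=bot.get_obs();print(o['opening'],o['joint_positions'])
E
```

```text
t: 20.48
position: [393.6, -322.4, 188.7]
ee_rot: [0.775, 0.303, 0.516, -0.204]
wrist_force: [-0.2, -1.0, -1.7]
opening: 17.2
shift cm [ -4.78   4.81 -11.84] rot [-13.8   0.    5.6]
17.21063072711587 [-1.37548405  0.37628903  1.8749548   0.91509791  1.70672616 -0.83716644]
```

```bash
python3 -m crank '[[[-0.7,0.7,-1.8],[-2.1,0,0.8],-1],[[-1.5,1.5,-3.8],[-4.4,0,1.8],-1],[[-2.4,2.4,-5.9],[-6.9,0,2.8],-1],[[-3.2,3.2,-8],[-9.3,0,3.8],-1],[[-4,4,-9.9],[-11.5,0,4.7],-1],[[-4.6,4.6,-11.3],[-13.2,0,5.3],-1],[[-4.8,4.8,-11.8],[-13.8,0,5.6],-1],[[-4.8,4.8,-11.8],[-13.8,0,5.6],-1],[[-4.8,4.8,-11.8],[-13.8,0,5.6],-1],[[-4.8,4.8,-11.8],[-13.8,0,5.6],-1]]'
python3 - <<'E'
from h import *
J=np.array([507.5,-351.5,0])
rel(J-198*u(28)+[0,0,190],toolR(28,67.4))
o=bot.get_obs();print(o['opening'],o['joint_positions'])
for n in('wrist','side','top'): cv2.imwrite(f'pics/{n}19.png',viewer.camera(n)[:,:,::-1])
b=cv2.imread('pics/side19.png');w=cv2.imread('pics/wrist19.png');a=cv2.imread('pics/top19.png')
cv2.imwrite('pics/c19.png',np.hstack([cv2.resize(w[60:360,160:560],(480,360)),cv2.resize(a[200:340,460:584],(319,360),interpolation=cv2.INTER_CUBIC)]))
E
```

```text
t: 21.32
position: [335.5, -441.4, 190.5]
ee_rot: [0.807, 0.204, 0.538, -0.136]
wrist_force: [-0.0, 0.1, -2.5]
opening: 17.2
shift cm [-0.19  0.13 -0.34] rot [-0.3 -0.   0.1]
17.158539409360763 [-1.5648627   0.43835857  1.78337948  0.96216291  1.6832847  -0.7858767 ]
```

View pics/c19.png

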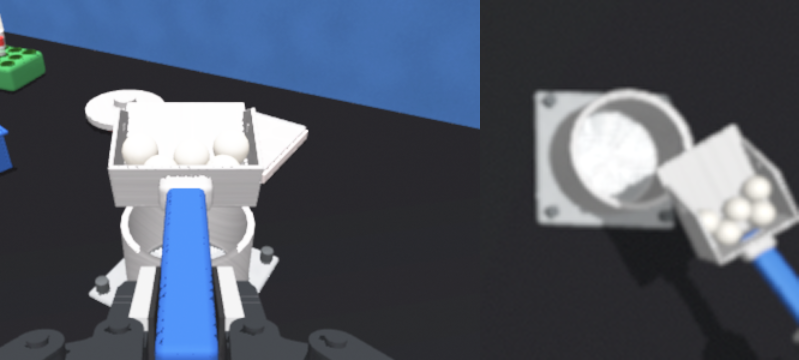

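View pics/side19.png

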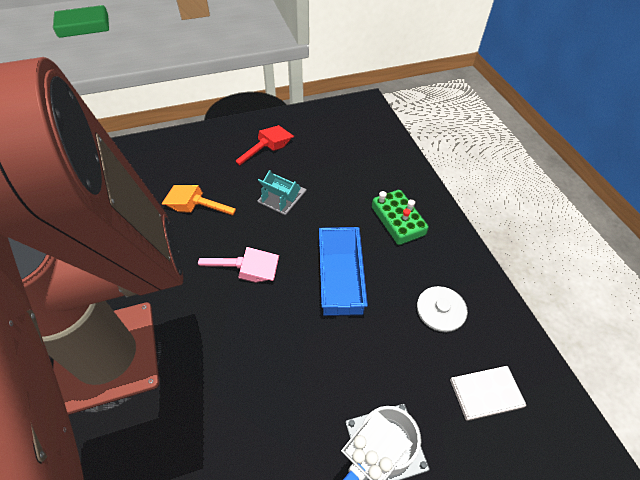

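Run:
```python
from h import *
np.set_printoptions(precision=1,suppress=True)
T=cam('top');S=cam('side');J=np.array([507.5,-351.5,0])
for z in (165,175): print(onz(T,(544.7,257.4),z))
print(proj(T,[493.5,-357.4,174]))
b=cv2.imread('pics/side19.png');cv2.imwrite('pics/c19b.png',cv2.resize(b[395:480,335:435],(800,600)[:1]+(680,)) if False else cv2.resize(b[400:480,335:435],(750,600)))
lip0=(-20,174)
o=bot.get_obs();R=Rn.from_quat(o['ee_rot']).as_matrix();t=np.degrees(np.arccos(-R[2,2]));a=54-t;print(t,a)
d=np.radians(6-a);c,s=np.cos(d),np.sin(d);off=np.array([[c,-s],[s,c]])@np.array([-163.3,75.0]);dd=o['position']-J
tx=dd@u(28);print('lip pred',tx-off[0],o['position'][2]-off[1], 'lat',dd@u(118))
lip=(tx-off[0],o['position'][2]-off[1])
scoopmove([(-20,130,-8),(-20,110,0),(-20,95,8),(-20,86,15),(-20,80,22),(-20,78,29),(-20,76,36),(-20,74,43),(-20,74,48)],off,t,a,lip)
```

```text
[ 494.  -365.3  165. ]
[ 492.6 -360.6  175. ]
[542.9 257.1]
67.39763382010234 -13.397633820102342
lip pred -15.216218210360466 174.22841283453664 lat 1.0627679006819348
(-20, 130, -8) tcp [-197.  163.] shift -2.63 0 0.83 rot y -5.397633820102342
(-20, 110, 0) tcp [-190.  168.] shift -1.99 0 1.25 rot y -13.397633820102342
(-20, 95, 8) tcp [-181.  176.] shift -0.87 0 1.83 rot y -21.397633820102342
(-20, 86, 15) tcp [-170.  186.] shift 0.47 0 2.47 rot y -28.397633820102342
(-20, 80, 22) tcp [-156.  197.] shift 2.04 0 3.25 rot y -35.39763382010234
(-20, 78, 29) tcp [-141.  211.] shift 3.9 0 4.13 rot y -42.39763382010234
(-20, 76, 36) tcp [-124.  223.] shift 5.64 0 5.26 rot y -49.39763382010234
(-20, 74, 43) tcp [-105.  232.] shift 7.24 0 6.61 rot y -56.39763382010234
(-20, 74, 48) tcp [-91. 239.] shift 8.41 0 7.65 rot y -61.39763382010234
```

View pics/c19b.png

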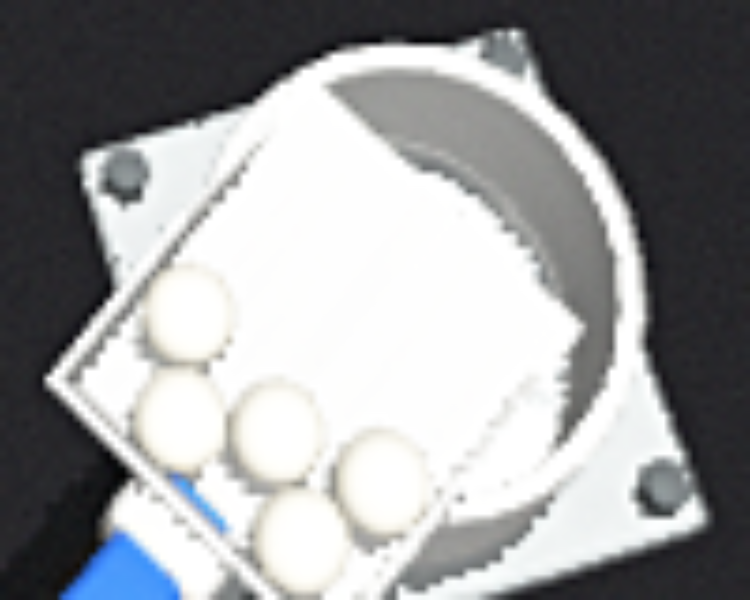

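The lip is over the jar, where it was predicted, and all five balls are at the back of the bowl. I'll lower, then tip in small steps.

Run:
```python
from h import *
scoopmove([(-17,150,-13),(-20,125,-12),(-20,105,-10),(-20,94,-6),(-20,86,-1),(-20,81,3),(-20,79,7),(-20,78,11),(-20,77,15)],np.array([-194.4+15.2,190.5-174.2]),67.4,-13.4,(-15.2,174.2))
```

```text
(-17, 150, -13) tcp [-196.  168.] shift -2.18 0 0.73 rot y -0.40000000000000036
(-20, 125, -12) tcp [-199.  146.] shift -4.31 0 1.32 rot y -1.4000000000000004
(-20, 105, -10) tcp [-198.  132.] shift -5.55 0 1.93 rot y -3.4000000000000004
(-20, 94, -6) tcp [-196.  133.] shift -5.33 0 2.09 rot y -7.4
(-20, 86, -1) tcp [-192.  140.] shift -4.51 0 2.19 rot y -12.4
(-20, 81, 3) tcp [-187.  147.] shift -3.72 0 2.32 rot y -16.4
(-20, 79, 7) tcp [-182.  157.] shift -2.65 0 2.42 rot y -20.4
(-20, 78, 11) tcp [-176.  167.] shift -1.49 0 2.56 rot y -24.4
(-20, 77, 15) tcp [-170.  177.] shift -0.34 0 2.8 rot y -28.4
```

```bash
python3 -m crank '[[[-1,0,0.3],[0,-0.2,0],-1],[[-2.6,0,0.8],[0,-0.6,0],-1],[[-4.3,0,1.3],[0,-1.4,0],-1],[[-5.5,0,1.9],[0,-3.4,0],-1],[[-5.3,0,2.1],[0,-7.4,0],-1],[[-4.5,0,2.2],[0,-12.4,0],-1],[[-3.7,0,2.3],[0,-16.4,0],-1],[[-2.7,0,2.4],[0,-20.4,0],-1],[[-1.5,0,2.6],[0,-24.4,0],-1],[[-0.3,0,2.8],[0,-28.4,0],-1]]'
python3 - <<'E'
from h import *
J=np.array([507.5,-351.5,0])
o=bot.get_obs();R=Rn.from_quat(o['ee_rot']).as_matrix();t=np.degrees(np.arccos(-R[2,2]));a=54-t
d=np.radians(6-a);c,s=np.cos(d),np.sin(d);off=np.array([[c,-s],[s,c]])@np.array([-163.3,75.0]);dd=o['position']-J
tx=dd@u(28);lip=(tx-off[0],o['position'][2]-off[1]);print(t,a,lip,o['opening'],o['wrist_force'],o['joint_positions'])
for n in('wrist','side','top'): cv2.imwrite(f'pics/{n}20.png',viewer.camera(n)[:,:,::-1])
b=cv2.imread('pics/side20.png');w=cv2.imread('pics/wrist20.png');a_=cv2.imread('pics/top20.png')
cv2.imwrite('pics/c20.png',np.hstack([cv2.resize(b[395:480,335:435],(424,360)),cv2.resize(a_[200:340,460:584],(319,360),interpolation=cv2.INTER_CUBIC)]))
scoopmove([(-20,76,20),(-20,75,25),(-20,75,30),(-20,75,35),(-20,75,40),(-20,75,45),(-20,75,50)],off,t,a,lip)
E
```

```text
t: 22.3
position: [356.6, -430.5, 176.6]
ee_rot: [0.915, 0.23, 0.322, -0.081]
wrist_force: [0.1, -0.3, -2.2]
opening: 17.3
38.787817026655794 15.212182973344206 (np.float64(-21.16078028631773), np.float64(76.38239423964394)) 17.34392904582812 [ 0.11832097 -0.25873437 -2.15994532] [-1.37399118  0.20551266  1.83442183  0.65645765  1.38006419 -0.51791866]
(-20, 76, 20) tcp [-160.  188.] shift 1.52 0 -0.28 rot y -4.7878170266557945
(-20, 75, 25) tcp [-150.  199.] shift 3.0 0 -0.48 rot y -9.787817026655794
(-20, 75, 30) tcp [-139.  210.] shift 4.56 0 -0.62 rot y -14.787817026655794
(-20, 75, 35) tcp [-126.  220.] shift 6.13 0 -0.62 rot y -19.787817026655794
(-20, 75, 40) tcp [-113.  228.] shift 7.69 0 -0.48 rot y -24.787817026655794
(-20, 75, 45) tcp [-100.  236.] shift 9.23 0 -0.21 rot y -29.787817026655794
(-20, 75, 50) tcp [-85. 242.] shift 10.75 0 0.19 rot y -34.787817026655794
```

View pics/c20.png

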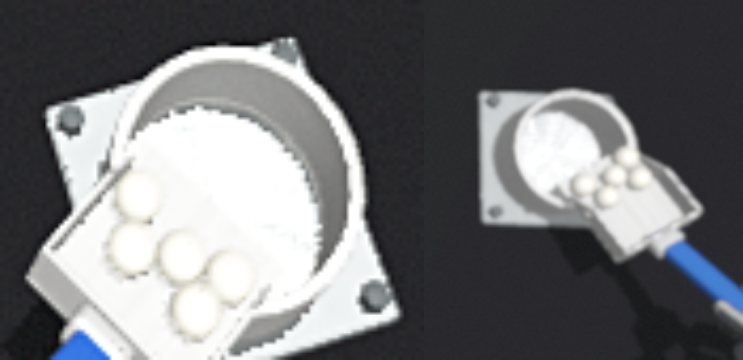

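The balls are rolling forward and reaching the lip, which is inside the jar's mouth. I'll keep tipping.

```bash
python3 -m crank '[[[0.1,0,0],[0,0,0],-1],[[0.1,0,0],[0,0,0],-1],[[1.5,0,-0.3],[0,-4.8,0],-1],[[3,0,-0.5],[0,-9.8,0],-1],[[4.6,0,-0.6],[0,-14.8,0],-1],[[6.1,0,-0.6],[0,-19.8,0],-1],[[7.7,0,-0.5],[0,-24.8,0],-1],[[9.2,0,-0.2],[0,-29.8,0],-1],[[9.2,0,-0.2],[0,-29.8,0],-1],[[9.2,0,-0.2],[0,-29.8,0],-1]]'
python3 - <<'E'
from h import *
o=bot.get_obs();print(o['opening'],o['wrist_force'],o['joint_positions'])
for n in('wrist','side','top'): cv2.imwrite(f'pics/{n}21.png',viewer.camera(n)[:,:,::-1])
b=cv2.imread('pics/side21.png');w=cv2.imread('pics/wrist21.png');a_=cv2.imread('pics/top21.png')
cv2.imwrite('pics/c21.png',np.hstack([cv2.resize(b[395:480,335:435],(424,360)),cv2.resize(a_[200:340,460:584],(319,360),interpolation=cv2.INTER_CUBIC)]))
E
```

```text
t: 23.28
position: [419.4, -396.6, 235.7]
ee_rot: [0.966, 0.245, 0.078, -0.02]
wrist_force: [-0.1, -0.8, -1.2]
opening: 17.3
17.32669350649471 [-0.12870862 -0.75487095 -1.19828444] [-0.98204448  0.09139763  1.71237851  0.1657299   1.32692694  0.05357913]
```

View pics/c21.png

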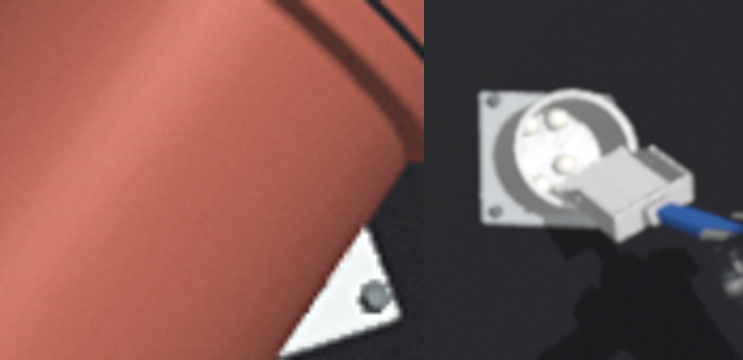

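View pics/wrist21.png

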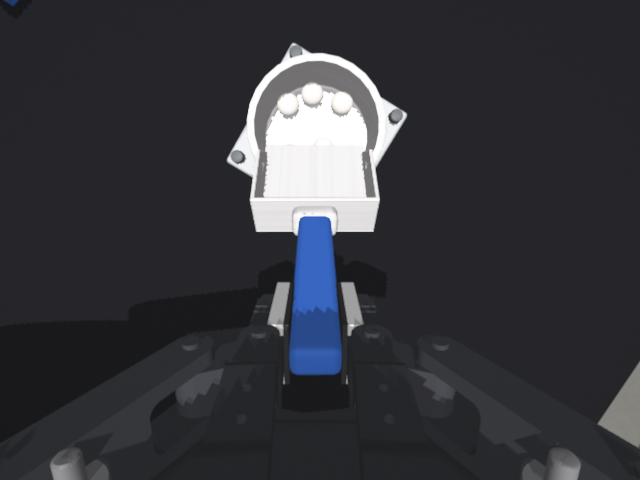

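The bowl is empty. Balls are visible inside the jar at wrist (287,104), (312,93), (342,103) and (322,143), and the top view shows four. I'll raise and return to hover over the tub.

Run:
```python
from h import *
o=bot.get_obs();p=o['position'];R=Rn.from_quat(o['ee_rot']).as_matrix()
rel(p+[-20,-10,70],R)
rel(tub(-158.3,196,-0.7),toolR(TY,48))
```

```text
shift cm [-1.08 -0.08 -7.27] rot [0. 0. 0.]
shift cm [ 19.73 -19.85   7.17] rot [ 22.   36.6 -40.6]
```

```bash
python3 -m crank '[[[-0.5,0,-3.5],[0,0,0],-1],[[-1,0,-7],[0,0,0],-1],[[1.1,-2,-5.6],[2.2,3.7,-4.1],-1],[[3.6,-4.4,-3.9],[4.8,8.1,-8.9],-1],[[6,-6.8,-2.2],[7.5,12.4,-13.8],-1],[[8.5,-9.2,-0.5],[10.1,16.8,-18.7],-1],[[11,-11.5,1.2],[12.8,21.2,-23.5],-1],[[13.5,-13.9,2.9],[15.4,25.6,-28.4],-1],[[16,-16.3,4.6],[18,30,-33.3],-1],[[18,-18.3,6],[20.2,33.7,-37.4],-1]]'
python3 - <<'E'
from h import *
rel(tub(-158.3,176,-0.7),toolR(TY,48))
E
```

```text
t: 24.27
position: [496.2, -147.3, 204.3]
ee_rot: [0.758, 0.528, 0.31, -0.227]
wrist_force: [0.3, -0.4, -1.3]
opening: 17.2
shift cm [-0.33  0.15  3.68] rot [ 1.8  2.8 -3. ]
```

```bash
python3 -m crank '[[[-0.1,0,1.2],[0.6,0.9,-1],-1],[[-0.2,0.1,2.5],[1.2,1.8,-2],-1],[[-0.3,0.1,3.7],[1.8,2.8,-3],-1],[[-0.3,0.1,3.7],[1.8,2.8,-3],-1],[[-0.3,0.1,3.7],[1.8,2.8,-3],-1],[[-0.3,0.1,3.7],[1.8,2.8,-3],-1],[[-0.3,0.1,3.7],[1.8,2.8,-3],-1],[[-0.3,0.1,3.7],[1.8,2.8,-3],-1],[[-0.3,0.1,3.7],[1.8,2.8,-3],-1],[[-0.3,0.1,3.7],[1.8,2.8,-3],-1]]'
python3 - <<'E'
from h import *
rel(tub(-158.3,86,-0.7),toolR(TY,48))
for n in('wrist','side','top'): cv2.imwrite(f'pics/{n}22.png',viewer.camera(n)[:,:,::-1])
b=cv2.imread('pics/side22.png');w=cv2.imread('pics/wrist22.png');a_=cv2.imread('pics/top22.png')
cv2.imwrite('pics/c22.png',np.hstack([cv2.resize(w[60:260,190:440],(450,360)),cv2.resize(a_[200:290,290:380],(360,360),interpolation=cv2.INTER_CUBIC)]))
cv2.imwrite('pics/c22j.png',np.hstack([cv2.resize(b[395:480,335:435],(424,360)),cv2.resize(a_[220:310,470:560],(360,360),interpolation=cv2.INTER_CUBIC)]))
E
```

```text
t: 25.1
position: [505.8, -125.9, 178.1]
ee_rot: [0.733, 0.547, 0.324, -0.241]
wrist_force: [0.2, 0.8, -0.8]
opening: 17.4
shift cm [-6.78 -0.07  6.24] rot [ 0.   0.4 -0. ]
```

View pics/c22.png

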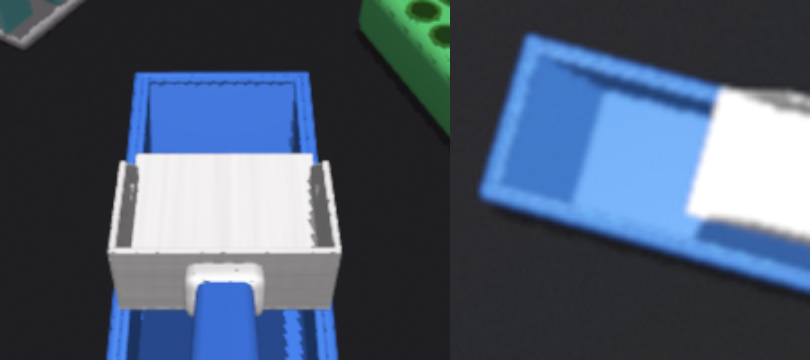

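View pics/c22j.png

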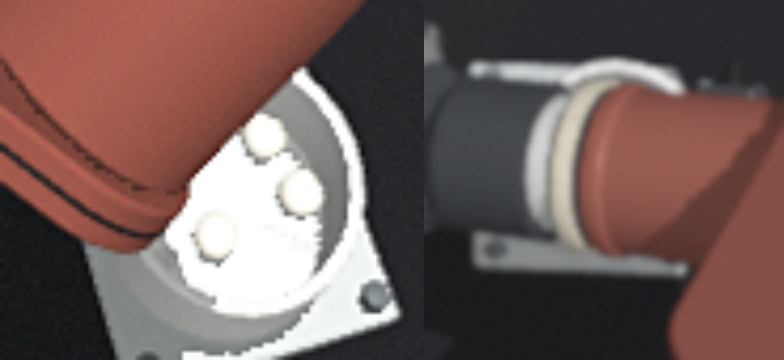

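At least three balls are visible in the jar (side crop), the tub is empty, and the scoop is centred above it. Lowering.

```bash
python3 -m crank '[[[-1,0,0.9],[0,0.4,0],-1],[[-2.3,-0.05,2.1],[0,0.4,0],-1],[[-3.6,-0.05,3.3],[0,0.4,0],-1],[[-4.6,-0.05,4.2],[0,0.4,0],-1],[[-5.3,-0.05,4.8],[0,0.4,0],-1],[[-5.9,-0.05,5.3],[0,0.4,0],-1],[[-6.2,-0.05,5.6],[0,0.4,0],-1],[[-6.2,-0.05,5.6],[0,0.4,0],-1],[[-6.2,-0.05,5.6],[0,0.4,0],-1],[[-6.2,-0.05,5.6],[0,0.4,0],-1]]'
python3 - <<'E'
from h import *
rel(tub(-158.3,86,-0.7),toolR(TY,48))
o=bot.get_obs();print(o['wrist_force'])
for n in('wrist','side','top'): cv2.imwrite(f'pics/{n}23.png',viewer.camera(n)[:,:,::-1])
b=cv2.imread('pics/side23.png');w=cv2.imread('pics/wrist23.png');a_=cv2.imread('pics/top23.png')
cv2.imwrite('pics/c23.png',np.hstack([cv2.resize(w[60:360,170:470],(400,400)),cv2.resize(a_[190:290,290:390],(400,400),interpolation=cv2.INTER_CUBIC)]))
E
```

```text
t: 26.08
position: [505.4, -126.0, 94.7]
ee_rot: [0.732, 0.546, 0.326, -0.243]
wrist_force: [0.2, 0.1, -0.6]
opening: 17.0
shift cm [-0.61 -0.04  0.63] rot [ 0. -0. -0.]
[ 0.20829279  0.06613422 -0.61899638]
```

View pics/c23.png

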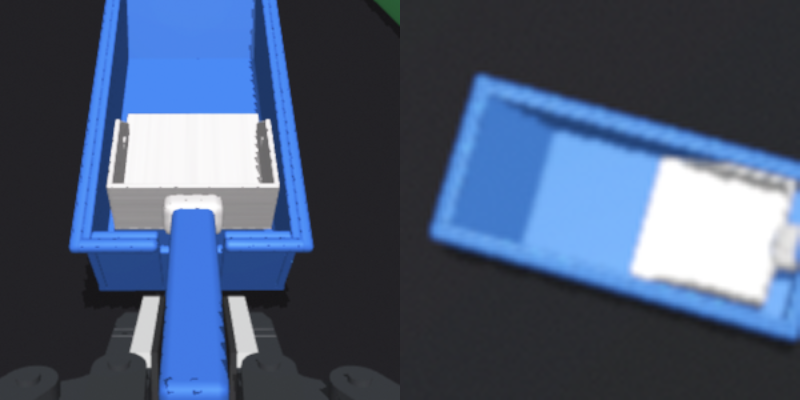

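```bash
python3 -m crank '[[[-0.2,0,0.2],[0,0,0],-1],[[-0.35,0,0.35],[0,0,0],-1],[[-0.5,0,0.5],[0,0,0],-1],[[-0.6,0,0.6],[0,0,0],-1],[[-0.65,0,0.65],[0,0,0],-1],[[-0.7,0,0.7],[0,0,0],-1],[[-0.7,0,0.7],[0,0,0],-1],[[-0.7,0,0.7],[0,0,0],-1],[[-0.7,0,0.7],[0,0,0],-1],[[-0.7,0,0.7],[0,0,0],-1]]'
python3 - <<'E'
from h import *
rel(tub(-158.3,86,-0.7),toolR(TY,48))
o=bot.get_obs();print(o['wrist_force'],o['ft_torque'])
cv2.imwrite('pics/wrist24.png',viewer.camera('wrist')[60:360,170:470,::-1])
E
```

```text
t: 27.07
position: [505.2, -124.9, 84.5]
ee_rot: [0.732, 0.546, 0.326, -0.244]
wrist_force: [-0.4, 1.1, 3.9]
opening: 17.3
shift cm [ 0.09  0.01 -0.12] rot [-0.  -0.1 -0. ]
[-0.35032859  1.14146223  3.8562205 ] [ 0.55849968 -0.04149071  0.19823057]
```

View pics/wrist24.png

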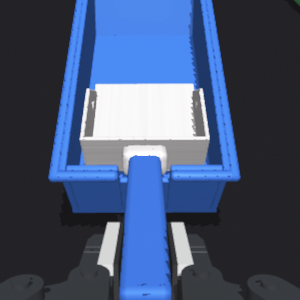

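The bowl is on the floor and the handle is in the notch, with 4 N of contact. Releasing and backing away.

```bash
python3 -m crank '[[[0,0,0],[0,0,0],0],[[0,0,0],[0,0,0],1],[[0,0,0],[0,0,0],1],[[0,0,0],[0,0,0],1],[[0,0,0],[0,0,0],1],[[0,0,0],[0,0,0],1],[[0,0,-1.5],[0,0,0],1],[[0,0,-4.5],[0,0,0],1],[[0,0,-8],[0,0,0],1],[[0,0,-11],[0,0,0],1]]'
python3 -m crank '[[[0,0,-3],[0,0,0],1],[[0,0,-6],[0,0,0],1],[[0,0,-9],[0,0,0],1],[[0,0,-10],[0,0,0],1],[[0,0,-10],[0,0,0],1],[[0,0,-10],[0,0,0],1],[[0,0,-10],[0,0,0],1],[[0,0,-10],[0,0,0],1],[[0,0,-10],[0,0,0],1],[[0,0,-10],[0,0,0],1]]'
python3 - <<'E'
from h import *
o=bot.get_obs();print(o['wrist_force'],o['opening'])
for n in('wrist','side','top'): cv2.imwrite(f'pics/{n}25.png',viewer.camera(n)[:,:,::-1])
b=cv2.imread('pics/side25.png');w=cv2.imread('pics/wrist25.png');a_=cv2.imread('pics/top25.png')
cv2.imwrite('pics/c25.png',np.hstack([cv2.resize(w[60:360,170:470],(400,400)),cv2.resize(b[220:345,310:380],(224,400),interpolation=cv2.INTER_CUBIC)]))
E
```

```text
t: 27.95
position: [481.3, -205.4, 159.6]
ee_rot: [0.732, 0.546, 0.326, -0.244]
wrist_force: [1.3, -0.8, -0.1]
opening: 85.8
t: 28.78
position: [460.8, -273.8, 223.7]
ee_rot: [0.732, 0.546, 0.326, -0.245]
wrist_force: [-0.6, -0.4, 0.1]
opening: 85.6
[-0.60421335 -0.3818216   0.14366036] 85.60773892897303
```

View pics/c25.png

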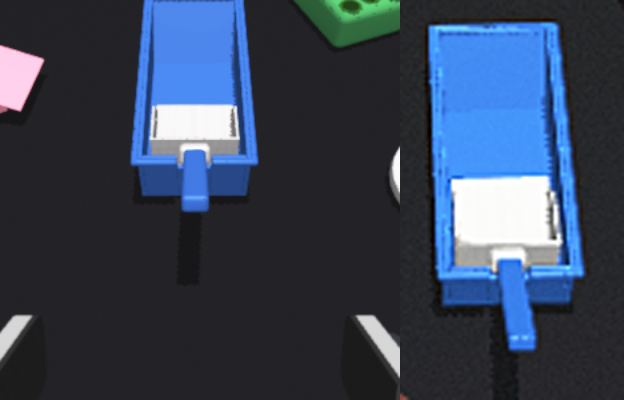

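View pics/side25.png

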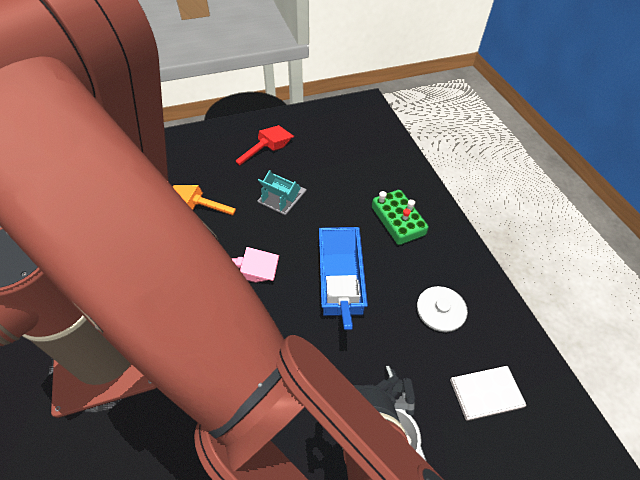

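View pics/top25.png

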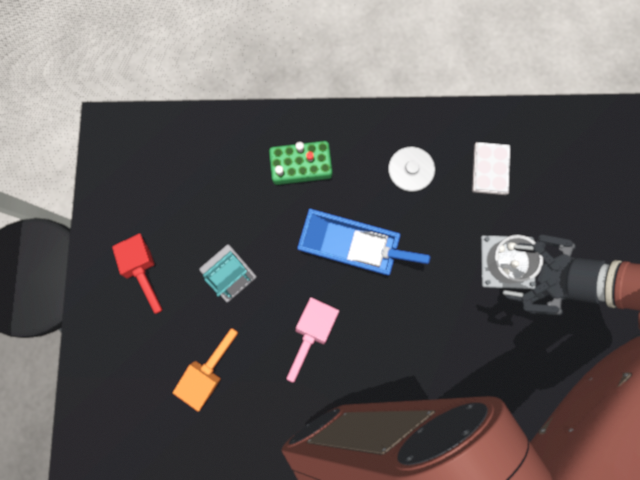

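The scoop is parked and the bystanders look unchanged. I'll move the arm aside to count the balls in the jar.

```bash
python3 -m crank '[[[1.5,-1,-1.3],[0,0,0],1],[[3,-4,-2.6],[0,0,0],1],[[4.5,-7,-4],[0,0,0],1],[[6,-10,-5.3],[0,0,0],1],[[6,-13,-5.3],[0,0,0],1],[[6,-15,-5.3],[0,0,0],1],[[6,-15,-5.3],[0,0,0],1],[[6,-15,-5.3],[0,0,0],1],[[6,-15,-5.3],[0,0,0],1],[[6,-15,-5.3],[0,0,0],1]]'
python3 - <<'E'
from h import *
o=bot.get_obs();print(o['wrist_force'],o['joint_velocities'].round(3))
for n in('side','top'): cv2.imwrite(f'pics/{n}26.png',viewer.camera(n)[:,:,::-1])
b=cv2.imread('pics/side26.png');a_=cv2.imread('pics/top26.png')
cv2.imwrite('pics/c26.png',np.hstack([cv2.resize(b[395:480,335:435],(424,360)),cv2.resize(a_[220:310,470:560],(360,360),interpolation=cv2.INTER_CUBIC)]))
a0=cv2.imread('pics/top0.png').astype(int)
print('bystander diff',[np.abs(a_[y0:y1,x0:x1].astype(int)-a0[y0:y1,x0:x1]).mean().round(2) for x0,x1,y0,y1 in((262,340,135,190),(380,440,140,196),(465,520,135,200))])
E
```

```text
t: 29.77
position: [317.8, -231.8, 304.7]
ee_rot: [0.732, 0.546, 0.326, -0.244]
wrist_force: [0.7, 0.4, 0.8]
opening: 85.6
[0.71556805 0.43379443 0.80048903] [ 0.003  0.007 -0.001 -0.003  0.002 -0.002]
bystander diff [np.float64(0.56), np.float64(0.48), np.float64(0.44)]
```

View pics/c26.png

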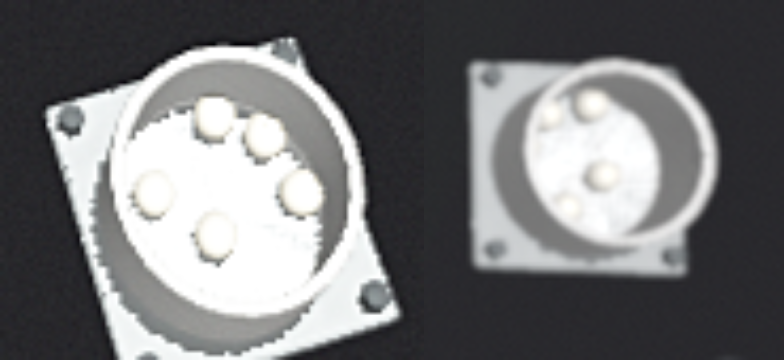

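All five balls are in the jar, at side crop (215,118), (265,137), (300,192), (153,192) and (215,233). The scoop is parked, the bystanders are unchanged and the arm is clear, so I'm handing in.

```bash
python3 -c "
from station import bot
print(bot.finish_job())"
```

```text
the job is handed in; nothing more can be done
None
```

The job is done and handed in. All five balls are in the jar, and the scoop is back in the tub with its bowl inside and its handle in the notch. It took about 30 s.

**What I did:** I lifted the blue scoop out of its holder, parked it in the tub, let go and took a fresh grip higher on the handle. I then scooped up all five balls, tipped them into the jar, parked the scoop again and moved the arm clear.

**Last checks:**
- **Balls:** the side view shows five balls in the jar and none in the tub. The top view shows only four, because the jar wall hides the fifth.
- **Bystanders:** the lid, tube rack and well plate look unchanged from the first top picture.
- **Robot:** the gripper is open and nothing is touching it; the wrist force reads about 1 N.

**What went wrong on the way:** my first scooping stroke jammed the outer balls against the tub's slope. The wrist force reached about 52 N (limit 120 N), and the handle turned about 8° in the grip. I backed off and scooped with a steeper lift. In that lift, three balls came close to the rim, so I lowered the nose until they rolled into the bowl. None spilled.

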